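# Clamp a scrap hard drive in the dismantling fixture

### The arm

A 6-joint arm with a two-finger parallel gripper is mounted at the origin on the work surface. World frame = base frame: x ahead of the robot, y to its left, z up, the work surface at z = 0. Lengths are in m, angles in rad, forces in N, time in s.
With the tool pointing down it reaches from about 0.325 to 0.9 m from the base axis. Payload 6.1 kg.
Tool frame: the origin (TCP) lies midway between the tips of the shut fingers; the grasp point (between the pads) lies 19 mm behind it; z points along the fingers, y is the direction in which the jaws open and shut (so a half turn about z gives the same grasp; the last joint's range is limited). The gripper opens to 87 mm and grips with 3 to 60 N. Pads are 19 mm wide; open, the fingers measure 117 mm over their backs; the gripper's body (75 mm by 190 mm) begins 51 mm behind the grasp point.
Start: joints at [1.065, 0.22, 1.526, -0, 1.395, -0.126], TCP at [0.232, 0.58, 0.199] pointing down, gripper open.
Joint ranges: [-2.98, 2.98], [-0.91, 2.08], [0.09, 2.57], [-1.24, 4.39], [0.2, 2.65], [-2.68, 2.68]. Speed limits (rad/s): [2.57, 2.57, 3.01, 3.14, 3.14, 3.14].

### API

Orientations are given as a unit quaternion [w, x, y, z].
In Python, from bench import * gives the robot as it stands. The module is installed in compiled form; this text tells all that it offers.
- The arm moves only by the tool play_rows, never from a script. Its argument "moves" is a list of rows, each an object of numbers: "claw": the finger opening in m, from 0 to 0.087; "dx", "dy", "dz": the shift along the tool's x, y, z in m; "wx", "wy", "wz": the turn, a rotation vector about the tool's x, y, z in degrees. A call has 1 to 12 rows; each row is the pose to reach, as a shift and turn from the pose commanded when the call began, along the tool's axes at that moment; what a row does not reach only later rows make up. A row lasts 1/12 s, in which the tool goes at most 41.7 mm and 7.16 degrees, less where a joint would pass 70% of its speed; a pose out of reach is approached as far as the arm can. A call with a gripper value outside its range is refused whole. The fingers move at their own pace and stop on an object; the grip force is fixed at half the most. Time passes only in rows, so rows that repeat a pose let the fingers close. It gives the time, the measured TCP pose, the force and the opening at its end, in the units of the state.
- observe(): the state, without advancing time (a new reading comes with each control period).
- snapshot(name): name is "side" or "top"; returns the picture (420x560x3 uint8, red, green, blue); there is no depth.
- camera_info(name): a dict with "fov_y" (degrees; the focal length in pixels is half the picture's height over the tangent of half this angle, whatever the lens; pixels are square), "cx", "cy" (the principal point, pixels), "distortion" ([k1, k2, p1, p2, k3] as OpenCV has them; the pictures are not rectified), "R" (3x3) and "t" (3): a world point X has camera coordinates R X + t. Camera axes: x right, y down, z forward; pixel columns grow to the right and rows downward; lengths in m; the calibration is good to about 2 mm. A picture is of the moment at which its call begins. camera_info takes no time and is no camera call.
- sign_off(): hands the job in, once; it reports no verdict.
Trained networks look in the newest picture that a camera, given by its name, has taken for a name from the list of things; names that differ only in an ending like _2 or _b are one class to them, and where a whole thing is asked for, a point or a joint stands for the part that bears it (a point fixed in the world has none). Each returns a list of dicts, best first, with "p" (0 to 1); they miss things now and then, are a little off and sometimes report something else, mostly with a low value. They report only what shows in the picture. A call takes as long as a camera call.
- look_for(camera, name): "bbox" ([left, top, right, bottom] in pixels, round what is visible of it).
- trace(camera, name): "region" (420x560 bool, what is visible of it) and "bbox" ([left, top, right, bottom] in pixels, round what is visible of it).
The state is a dict: "t": time; "q": joint angles; "dq": joint speeds; "joint_efforts": joint torques, N m; "tool_pos": TCP position; "ee_rot": TCP orientation; "ft_force": force on the tool from outside, world axes, zero at the start; "ft_torque": the same for the moment, N m; "grip_width": opening from 0.0 (shut) to 1.0 (fully open).
Only numpy, scipy, OpenCV 4.12 (cv2) and the standard library are available. Lean on these libraries where they do the work, as an engineer would, in place of code of your own. Each camera call takes 0.05 s, during which the arm holds its last target.

### The job

Clamp the hard drive down in its fixture ready for dismantling: push the swung-out strap round over the drive until it rests against its stop pin, then spin the wing nut clockwise by stroking its wings with a fingertip, stroke after stroke, until it is finger-tight and the strap presses on the drive. Push only: do not take the strap or the wing nut between the fingers, do not force them, and do not shift the drive. Leave the tools and parts lying around where they are.

Things in the scene. Friction and masses are not known exactly. Their poses are not given: they have to be found in the camera images.
- fixture: aluminium base plate bolted to the bench, 180 x 300 x 12 mm (x, y, z), z up; origin at the centre of its underside, on the bench. In its frame: a nest of low steel rails and dowels (tops 22 mm above the bench) centred at x 0, y +60 mm; an upright 12 mm steel stud at x 0, y -85 mm, top 82 mm above the bench, with a spring that holds strap and washer up against the nut.
- stop_pin (a point): top of the 9 mm upright stop pin on the plate, 46 mm above the bench, at x +19.5 mm, y -25 mm of the fixture: it stops the strap's +x flank when the strap points along the fixture's +y.
- drive: loose 3.5-inch hard drive, 101.6 x 147 x 26 mm (x, y, z), 0.6 kg, lying flat in the nest with its axes along the fixture's; origin at the centre of its underside, 12 mm above the bench. Its top is 38 mm above the bench.
- strap (a joint): swing of the dark steel strap about the stud, rad: 0 = against the stop pin, pointing along the fixture's +y over the near end of the drive; grows counter-clockwise seen from above (nose towards the fixture's -x), to 1.9. It takes about 1 N at the nose to turn and stays where it is left. Starts at 0.9 to 1.4.
- wing_nut (a joint): turn of the wing nut, rad: 0 = fully tight (hard stop); grows counter-clockwise seen from above as it is undone. Runs loosely (1 to 2 N on a wing), stays where it is left, climbs 3 mm a turn and takes washer and strap along; below about 1.2 rad the strap bears on the drive. Starts at 5 to 8, the strap then 2 to 3 mm higher than the drive's top.
- strap_nose (a point): middle of the strap's round nose end, at mid thickness, 105 mm from the stud's axis. The strap is a flat bar 30 mm wide and 14 mm thick, from 50 mm behind the stud (with a foot below) to this nose; its underside is 37.5 mm above the bench when tight, up to 41.5 mm when undone. Axes: y from stud to nose, z up.
- strap_top (a point): point on the strap's upper face, on its centre line, 70 mm from the stud's axis. Axes: y from the stud to the nose, z up.
- nut_base (a point): on the stud's axis at the wing nut's underside: 54 mm above the bench when tight, up to 58 mm undone (a 2.5 mm washer, 25 mm wide, lies between it and the strap). Steel wing nut, 66 mm across: hub 23 mm wide, 14 mm high; two opposite wings 5 mm thick, their round ears 14 to 33 mm off the axis and 11 to 30 mm above this point. Axes: x along the wings, y across them, z up.
- wing_tip (a point): middle of the ear of one of the two like wings: 23.5 mm off the stud's axis, 20.5 mm above the nut's underside.
- screwdriver: loose screwdriver, 200 mm long, black handle 26 mm thick, lying on the bench beside the fixture; leave it alone. Origin at its middle, on the bench; blade along +x.
- mallet: loose rubber mallet with a wooden handle, about 310 x 100 x 55 mm, lying on the bench; leave it alone. Origin on the bench, near the middle of its length, handle along -x.
- heatsink: loose finned aluminium heat sink, 66 x 66 x 42 mm; leave it alone. Origin: centre of its underside.
- screw_tin: small loose steel bowl for screws, 72 mm across, 32 mm high; leave it alone. Origin: centre of its underside.
- optical_drive: loose optical drive in a metal case, 146 x 170 x 41 mm; leave it alone. Origin: centre of its underside.
- fan: loose black case fan lying flat, 80 x 80 x 25 mm; leave it alone. Origin: centre of its underside.
- memory: loose green memory module lying flat, 30 x 133 x 5 mm; leave it alone. Origin: centre of its underside.

How it is judged:
By the outcome, as a careful person would: the job done as asked, in the order asked, and still so for the second after the job is handed in, with the robot touching nothing.
It also fails if it takes over 72 s, if anything falls off the work surface, if the arm or the gripper's body presses on something with over 40 N, if the wrist force passes 120 N, or if a joint passes its speed limit or range.

## Working session

There is one attempt and no reset: what is moved stays moved. The work goes in short steps, Python scripts to look and compute and a tool call to move; the robot and the scene stay as the last step left them, time stands still between calls to the robot, and variables do not carry over. Pictures are saved under pics/ and viewed, and the job is handed in when it is done.

Besides the shell and the picture viewer there is one more tool, called after "Call:" as name([rows], argument=value, ...), one row to a line, values as JSON. play_rows: Moves the arm, as the interface text tells. Its arguments: {"type":"object","properties":{"moves":{"type":"array","items":{"type":"object","properties":{"claw":{"type":"number"},"dx":{"type":"number"},"dy":{"type":"number"},"dz":{"type":"number"},"wx":{"type":"number"},"wy":{"type":"number"},"wz":{"type":"number"}}}}},"required":["moves"]}

```bash
mkdir -p pics; ls
python3 - <<'E'
from bench import *
import cv2, numpy as np
s=observe(); print(s)
for n in ("side","top"):
    im=snapshot(n); cv2.imwrite(f"pics/{n}0.png",im[:,:,::-1]); print(n,camera_info(n))
    for k in ("fixture","strap","wing_nut","drive"):
        for d in look_for(n,k)[:2]: print(n,k,d)
E
```

```text
pics
{'t': 0.0, 'q': array([ 1.06490853e+00,  2.21223258e-01,  1.52761165e+00,  1.63949856e-05,
        1.39471426e+00, -1.26079819e-01]), 'dq': array([ 5.25379628e-04,  3.74465777e-04, -3.28588622e-04,  2.40493322e-04,
        1.92990295e-05, -2.10806676e-04]), 'joint_efforts': array([-8.26902415e-04, -4.94607246e+01, -3.87381792e+01,  6.98145130e-02,
        5.70496742e-02, -1.50929059e-04]), 'tool_pos': array([0.23137183, 0.57987274, 0.19743881]), 'ee_rot': array([-3.11664699e-04,  1.88765937e-01,  9.82021621e-01, -9.27316498e-04]), 'ft_force': array([-0.10322814,  0.65680526, -0.64170092]), 'ft_torque': array([0.01595854, 0.01969402, 0.04878584]), 'grip_width': 0.9985617800626193}
side {'fov_y': 57.04837816109628, 'cx': 277.21601627946006, 'cy': 211.81746698961044, 'distortion': array([-0.07178103,  0.        ,  0.        ,  0.        ,  0.        ]), 'R': array([[ 8.56361769e-01, -5.16375967e-01, -6.17958251e-04],
       [-3.77142747e-01, -6.24638029e-01, -6.83806025e-01],
       [ 3.52714997e-01,  5.85818396e-01, -7.29663579e-01]]), 't': array([-0.44719178,  0.29572834,  0.7167
[... 359 characters left out ...]
1, 223.4], 'p': 0.88}
side drive {'bbox': [256.3, 213.5, 321.5, 238.0], 'p': 0.72}
top {'fov_y': 42.83773559216209, 'cx': 279.8313166854706, 'cy': 207.47495708266183, 'distortion': array([-0.18935258,  0.        ,  0.        ,  0.        ,  0.        ]), 'R': array([[-0.02394049, -0.9997102 , -0.00252195],
       [-0.9746564 ,  0.02390162, -0.22242664],
       [ 0.22242246, -0.00286697, -0.97494617]]), 't': array([0.04081481, 0.58315258, 1.48807621])}
top fixture {'bbox': [207.2, 254.7, 276.7, 267.1], 'p': 0.51}
top strap {'bbox': [265.7, 188.7, 287.7, 239.6], 'p': 0.63}
top wing_nut {'bbox': [272.1, 194.7, 289.0, 208.9], 'p': 0.42}
top drive {'bbox': [208.8, 196.0, 263.2, 245.6], 'p': 0.96}
```

Run:
```python
import cv2
a=cv2.imread('pics/side0.png');b=cv2.imread('pics/top0.png')
cv2.imwrite('pics/side0c.png',cv2.resize(a[150:290,180:370],None,fx=4.2,fy=4.2,interpolation=3))
cv2.imwrite('pics/top0c.png',cv2.resize(b[170:280,190:320],None,fx=5,fy=5,interpolation=3))
```

```text
(no output)
```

View pics/top0.png

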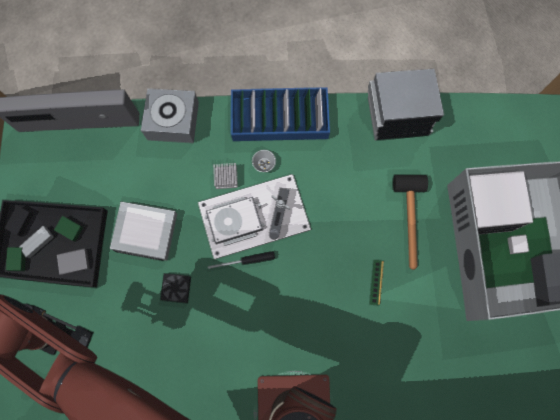

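View pics/side0.png

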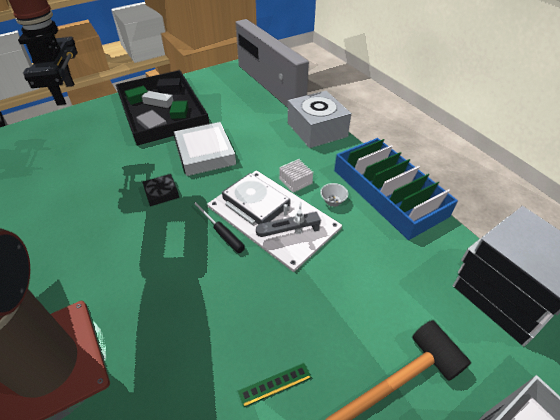

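```bash
sleep 0
```

```text
(no output)
```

View pics/top0c.png

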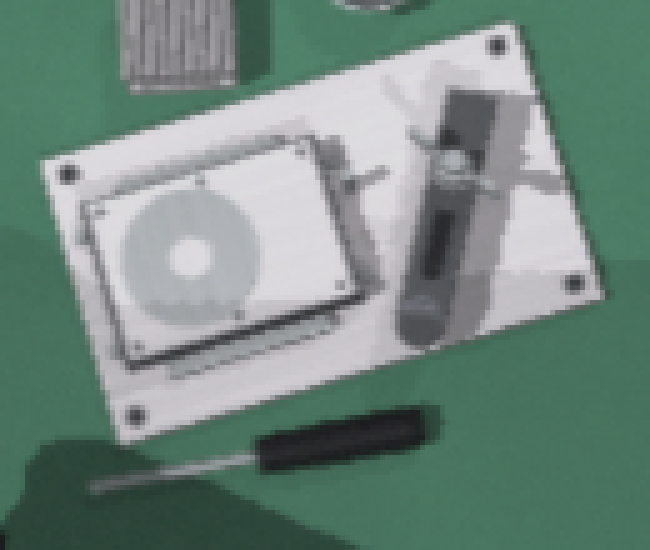

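View pics/side0c.png

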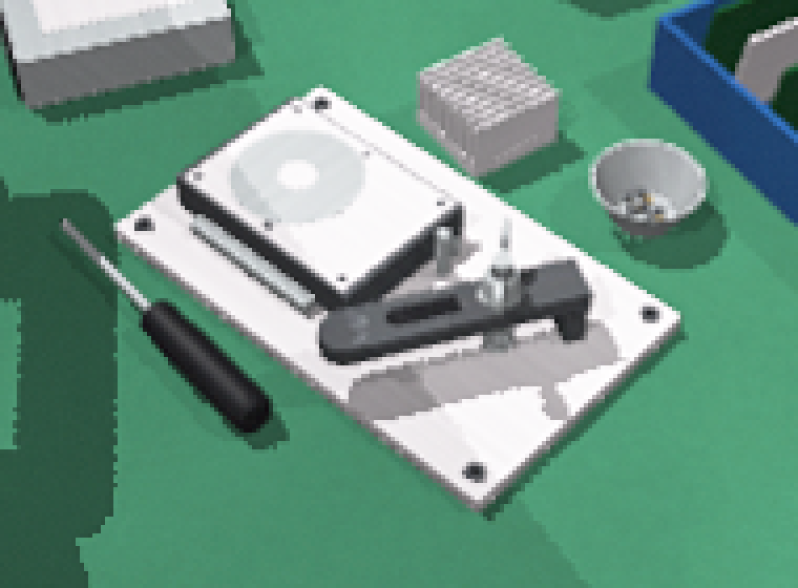

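```bash
cat > h.py <<'E'
from bench import *
import cv2, numpy as np
from scipy.optimize import least_squares
from scipy.spatial.transform import Rotation as Rn
def cam(n):
    c=camera_info(n); f=210/np.tan(np.radians(c['fov_y']/2))
    return np.array([[f,0,c['cx']],[0,f,c['cy']],[0,0,1]]),np.array(c['distortion']),np.array(c['R']),np.array(c['t'])
def proj(n,X):
    K,d,R,t=cam(n); return cv2.projectPoints(np.atleast_2d(np.float64(X)),cv2.Rodrigues(R)[0],t,K,d)[0][:,0]
def atz(n,uv,z):
    K,d,R,t=cam(n); p=cv2.undistortPoints(np.float64(uv).reshape(-1,1,2),K,d)[:,0]
    D=np.c_[p,np.ones(len(p))]@R; C=-R.T@t; return C+D*((z-C[2])/D[:,2])[:,None]
def fx(P,p): # fixture->world
    c,s=np.cos(P[2]),np.sin(P[2]); p=np.atleast_2d(p); return np.c_[P[0]+c*p[:,0]-s*p[:,1],P[1]+s*p[:,0]+c*p[:,1],p[:,2]]
def crop(n,o,s,uv): return (np.array(uv)+.5)/s-.5+np.array(o)
E
python3 - <<'E'
from h import *
C=np.array([[-.09,.15,.012],[.09,.15,.012],[.09,-.15,.012],[-.09,-.15,.012]])
t=crop('top',(190,170),5,[(120,440),(43,160),(515,25),(605,297)])
s=crop('side',(180,150),4.2,[(118,222),(322,87),(681,318),(482,503)])
for nm,use in (('t',[('top',t)]),('s',[('side',s)]),('b',[('top',t),('side',s)])):
    r=least_squares(lambda P:np.concatenate([(proj(n,fx(P,C))-u).ravel() for n,u in use]),[.55,.05,.2])
    print(nm,r.x,np.round(r.fun,1))
P=r.x
np.save('P.npy',P)
print('stud',fx(P,[0,-.085,.082]),'pin',fx(P,[.0195,-.025,.046]))
print(proj('top',fx(P,[[0,-.085,.082],[.0195,-.025,.046]])),proj('side',fx(P,[[0,-.085,.082],[.0195,-.025,.046]])))
# overlay
for n,o,sc,f in (('top',(190,170),5,'pics/top0c.png'),('side',(180,150),4.2,'pics/side0c.png')):
    im=cv2.imread(f)
    def pl(p,col,cl=True):
        q=(proj(n,p)-o+.5)*sc; cv2.polylines(im,[np.int32(q)],cl,col,1)
    pl(fx(P,C),(0,0,255)); 
    D=np.array([[-.0508,-.0135,.038],[.0508,-.0135,.038],[.0508,.1335,.038],[-.0508,.1335,.038]]); pl(fx(P,D),(255,0,0))
    pl(fx(P,[[0,-.085,.012],[0,-.085,.082]]),(0,255,0),False); pl(fx(P,[[.0195,-.025,.012],[.0195,-.025,.046]]),(0,255,0),False)
    for th in (0.9,1.15,1.4):
        c,s_=np.cos(th),np.sin(th)
        z=.0555
        L=[(-s_*r-c*w, -.085+c*r-s_*w, z) for r,w in ((-.05,.015),(-.05,-.015),(.09,-.015),(.105,0),(.09,.015))]
        pl(fx(P,L),(0,255,255))
    cv2.imwrite(f'pics/ov_{n}.png',im)
E
```

```text
t [0.57405193 0.10515133 0.26742975] [-0.   0.5 -0.1 -0.2  0.3 -0.8 -0.1  0.4]
s [0.57387312 0.10595794 0.27177439] [-0.5  0.7  0.4 -0.4  0.8 -0.4 -0.6 -0.1]
b [0.57391963 0.10556053 0.2697483 ] [-0.1  0.6 -0.3 -0.   0.  -0.8 -0.2  0.4 -0.4  0.7  0.6 -0.3  0.9 -0.2
 -0.6  0.1]
stud [[0.59657118 0.0236343  0.082     ]] pin [[0.59937669 0.08666112 0.046     ]]
[[280.76884298 201.92507601]
 [259.36272574 204.35338563]] [[299.7641354  211.77400688]
 [285.92684087 205.3153607 ]]
```

View pics/ov_top.png

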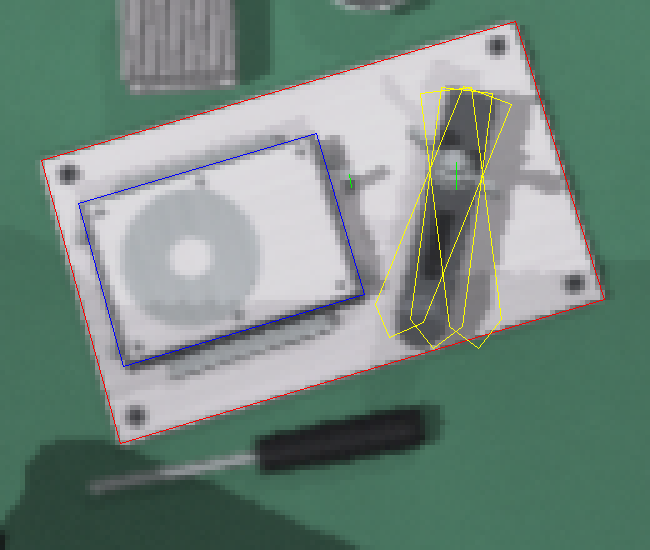

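View pics/ov_side.png

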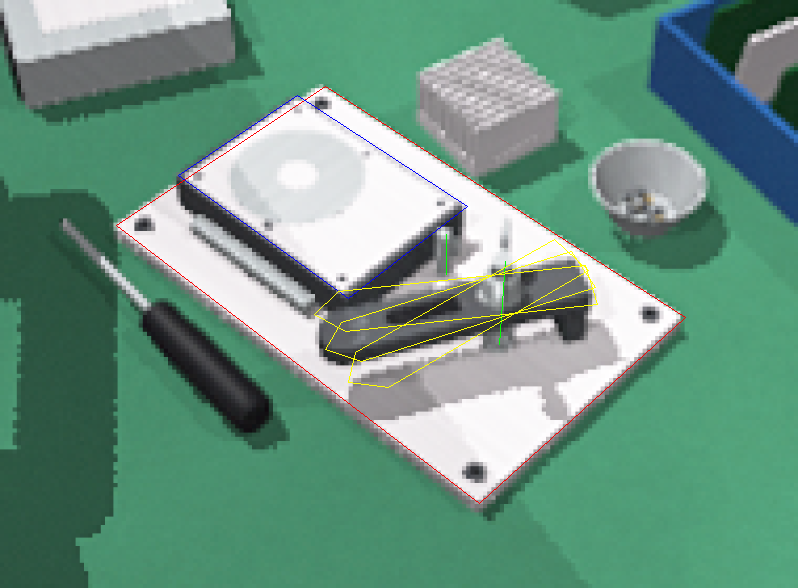

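```bash
cat >> h.py <<'E'
def tcp():
    s=observe(); q=s['ee_rot']; R=Rn.from_quat([q[1],q[2],q[3],q[0]]).as_matrix(); return s,np.array(s['tool_pos']),R
P=np.load('P.npy')
def fix_of(X): 
    c,s=np.cos(P[2]),np.sin(P[2]); d=np.array(X)-[P[0],P[1],0]; return np.array([c*d[0]+s*d[1],-s*d[0]+c*d[1],d[2]])
E
python3 - <<'E'
from h import *
s,p,R=tcp()
print(R.round(3)); 
F=np.c_[[np.cos(P[2]),np.sin(P[2]),0],[-np.sin(P[2]),np.cos(P[2]),0],[0,0,1]]
for k in (0,90,180,-90):
    T=F@Rn.from_euler('z',k,degrees=True).as_matrix()@np.diag([1,-1,-1])
    print(k,Rn.from_matrix(R.T@T).as_rotvec(degrees=True).round(2))
for z in (.12,.045):
  print(((fx(P,[-.073,-.087,z])[0]-p)@R).round(4))
E
```

```text
[[-0.929  0.371 -0.   ]
 [ 0.371  0.929 -0.   ]
 [ 0.    -0.    -1.   ]]
0 [-0.0000e+00  1.0000e-02  1.4278e+02]
90 [-1.000e-02  0.000e+00  5.278e+01]
180 [-1.000e-02 -0.000e+00 -3.722e+01]
-90 [-0.0000e+00 -1.0000e-02 -1.2722e+02]
[-0.4884 -0.4276  0.0785]
[-0.4884 -0.4276  0.1535]
```

Call:
play_rows([
  {"dx":-0.02,"dy":-0.018,"dz":0.003,"wz":6,"claw":0},
  {"dx":-0.05,"dy":-0.044,"dz":0.008,"wz":12,"claw":0},
  {"dx":-0.08,"dy":-0.07,"dz":0.013,"wz":18,"claw":0},
  {"dx":-0.11,"dy":-0.096,"dz":0.018,"wz":24,"claw":0},
  {"dx":-0.14,"dy":-0.122,"dz":0.023,"wz":30,"claw":0},
  {"dx":-0.17,"dy":-0.148,"dz":0.028,"wz":36,"claw":0},
  {"dx":-0.2,"dy":-0.175,"dz":0.033,"wz":42,"claw":0},
  {"dx":-0.23,"dy":-0.201,"dz":0.038,"wz":48,"claw":0},
  {"dx":-0.26,"dy":-0.228,"dz":0.043,"wz":52.78,"claw":0},
  {"dx":-0.29,"dy":-0.254,"dz":0.048,"wz":52.78,"claw":0},
  {"dx":-0.32,"dy":-0.28,"dz":0.053,"wz":52.78,"claw":0},
  {"dx":-0.35,"dy":-0.306,"dz":0.058,"wz":52.78,"claw":0},
])

```text
invalid input
```

```bash
cat > q.py <<'E'
from h import *
import sys
s,p,R=tcp(); a=[float(x) for x in sys.argv[1:]]
print('t',round(s['t'],2),'fix',(fix_of(p)*1000).round(1),'F',s['ft_force'].round(1),'q',s['q'].round(2),'w',round(s['grip_width'],2))
F=np.c_[[np.cos(P[2]),np.sin(P[2]),0],[-np.sin(P[2]),np.cos(P[2]),0],[0,0,1]]
T=F@Rn.from_euler('z',90,degrees=True).as_matrix()@np.diag([1,-1,-1])
print('rot err',Rn.from_matrix(R.T@T).as_rotvec(degrees=True).round(2))
if a: print(((fx(P,a)[0]-p)@R).round(4))
E
python3 q.py -.073 -.087 .12
```

```text
t 0.5 fix [-203.3  548.9  198.5] F [-1.2  0.3 -0.2] q [ 1.06  0.22  1.53  0.    1.39 -0.13] w 1.0
rot err [-1.000e-02  0.000e+00  5.278e+01]
[-0.4884 -0.4276  0.0785]
```

Call:
play_rows([
  {"dx":-0.02,"dy":-0.02,"dz":0,"wx":0,"wy":0,"wz":6,"claw":0.0},
])

```text
t: 0.58
tool_pos: [0.2414, 0.5569, 0.1984]
ee_rot: [-0.001, 0.238, 0.971, 0.001]
ft_force: [0.6, -0.5, -0.5]
grip_width: 0.973
```

```bash
python3 q.py -.073 -.087 .12
```

```text
t 0.58 fix [-200.2  523.6  198.4] F [ 0.6 -0.5 -0.5] q [ 1.03  0.18  1.58  0.    1.39 -0.06] w 0.97
rot err [ 4.000e-02 -1.200e-01  4.696e+01]
[-0.5099 -0.3596  0.077 ]
```

Call:
play_rows([
  {"dx":-0.03,"dy":-0.021,"dz":0.004,"wx":0,"wy":0,"wz":6,"claw":0},
  {"dx":-0.06,"dy":-0.042,"dz":0.008,"wx":0,"wy":0,"wz":12,"claw":0},
  {"dx":-0.09,"dy":-0.063,"dz":0.012,"wx":0,"wy":0,"wz":18,"claw":0},
  {"dx":-0.12,"dy":-0.084,"dz":0.016,"wx":0,"wy":0,"wz":24,"claw":0},
  {"dx":-0.15,"dy":-0.105,"dz":0.02,"wx":0,"wy":0,"wz":30,"claw":0},
  {"dx":-0.18,"dy":-0.127,"dz":0.025,"wx":0,"wy":0,"wz":36,"claw":0},
  {"dx":-0.21,"dy":-0.148,"dz":0.03,"wx":0,"wy":0,"wz":42,"claw":0},
  {"dx":-0.24,"dy":-0.169,"dz":0.035,"wx":0,"wy":0,"wz":47,"claw":0},
  {"dx":-0.27,"dy":-0.19,"dz":0.04,"wx":0,"wy":0,"wz":47,"claw":0},
  {"dx":-0.3,"dy":-0.212,"dz":0.045,"wx":0,"wy":0,"wz":47,"claw":0},
  {"dx":-0.33,"dy":-0.233,"dz":0.05,"wx":0,"wy":0,"wz":47,"claw":0},
  {"dx":-0.36,"dy":-0.254,"dz":0.055,"wx":0,"wy":0,"wz":47,"claw":0},
])

```text
t: 1.58
tool_pos: [0.4438, 0.1603, 0.1437]
ee_rot: [0.0, 0.607, 0.795, 0.0]
ft_force: [0.5, -0.0, -0.4]
grip_width: 0.099
```

```bash
python3 q.py -.073 -.087 .12
```

```text
t 1.58 fix [-110.8   87.5  143.7] F [ 0.5 -0.  -0.4] q [ 0.18 -0.11  1.97  0.    1.27 -0.09] w 0.1
rot err [ 0.06  0.   -0.22]
[-0.1743  0.0385  0.0238]
```

Call:
play_rows([
  {"dx":-0.035,"dy":0.008,"dz":0.005,"wx":0,"wy":0,"wz":0,"claw":0},
  {"dx":-0.07,"dy":0.016,"dz":0.01,"wx":0,"wy":0,"wz":0,"claw":0},
  {"dx":-0.105,"dy":0.024,"dz":0.015,"wx":0,"wy":0,"wz":0,"claw":0},
  {"dx":-0.14,"dy":0.032,"dz":0.02,"wx":0,"wy":0,"wz":0,"claw":0},
  {"dx":-0.174,"dy":0.038,"dz":0.024,"wx":0,"wy":0,"wz":0,"claw":0},
  {"dx":-0.174,"dy":0.038,"dz":0.024,"wx":0,"wy":0,"wz":0,"claw":0},
  {"dx":-0.174,"dy":0.038,"dz":0.024,"wx":0,"wy":0,"wz":0,"claw":0},
])

```text
t: 2.17
tool_pos: [0.5258, 0.0025, 0.1193]
ee_rot: [-0.0, 0.608, 0.794, -0.0]
ft_force: [-0.8, -0.2, 1.3]
grip_width: 0.007
```

```bash
python3 q.py -.073 -.087 .045
python3 - <<'E'
from h import *
for n,o,sc in (('top',(190,170),5),('side',(180,130),4)):
    im=snapshot(n)[:,:,::-1]; 
    c=cv2.resize(im[o[1]:o[1]+(110 if n=='top' else 150),o[0]:o[0]+(130 if n=='top' else 195)],None,fx=sc,fy=sc,interpolation=3)
    s,p,R=tcp(); q=(proj(n,[p])[0]-o+.5)*sc; cv2.circle(c,tuple(np.int32(q)),3,(0,0,255),1)
    cv2.imwrite(f'pics/{n}1.png',c)
E
```

```text
t 2.17 fix [-73.9 -86.5 119.3] F [-0.8 -0.2  1.3] q [-0.15  0.06  1.86  0.    1.22 -0.41] w 0.01
rot err [-0.03 -0.02 -0.42]
[-0.0005  0.0009  0.0743]
```

View pics/top1.png

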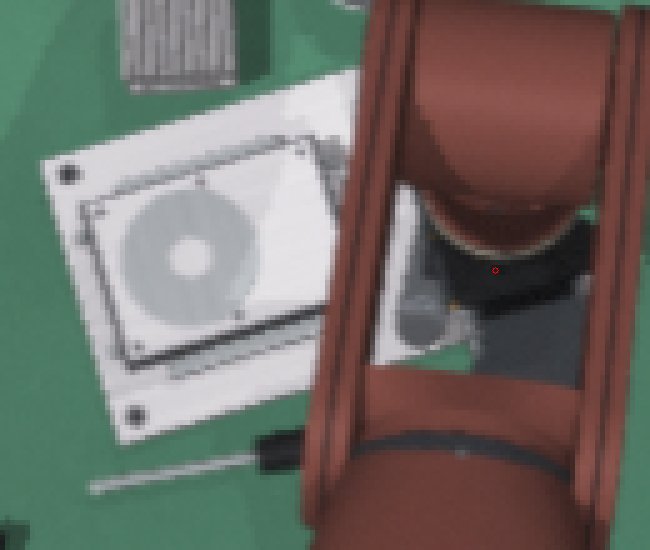

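View pics/side1.png

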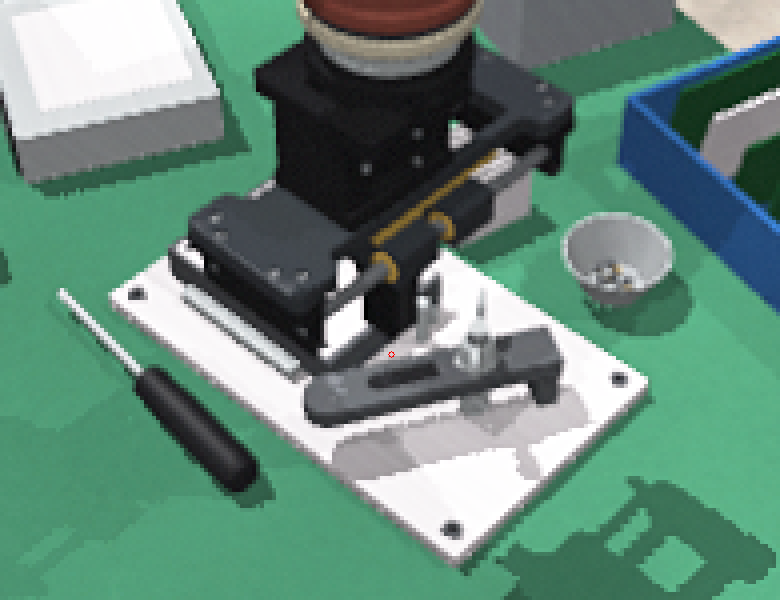

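Call:
play_rows([
  {"dx":-0.005,"dy":0,"dz":0.025,"wx":0,"wy":0,"wz":0,"claw":0},
  {"dx":-0.005,"dy":0,"dz":0.05,"wx":0,"wy":0,"wz":0,"claw":0},
  {"dx":-0.005,"dy":0,"dz":0.074,"wx":0,"wy":0,"wz":0,"claw":0},
  {"dx":-0.005,"dy":0,"dz":0.074,"wx":0,"wy":0,"wz":0,"claw":0},
  {"dx":-0.005,"dy":0,"dz":0.074,"wx":0,"wy":0,"wz":0,"claw":0},
])

```text
t: 2.68
tool_pos: [0.5252, 0.0008, 0.0448]
ee_rot: [-0.001, 0.606, 0.795, -0.001]
ft_force: [-0.8, -0.0, 0.7]
grip_width: 0.005
```

```bash
python3 q.py
python3 - <<'E'
from h import *
s,p,R=tcp(); f=fix_of(p)
for th in np.arange(1.1,-.06,-.1):
    off=.015+.015*np.cos(th)+.0095*abs(np.sin(th)); r=.062
    c=np.array([0,-.085])+r*np.array([-np.sin(th),np.cos(th)])-off*np.array([np.cos(th),np.sin(th)])
    print(round(th,2),(c*1000).round(1),'d', ((fx(P,[*c,.045])[0]-p)@R).round(4))
E
```

```text
t 2.68 fix [-74.9 -88.   44.8] F [-0.8 -0.   0.7] q [-0.15  0.15  1.91  0.    1.08 -0.42] w 0.01
rot err [-0.16 -0.08 -0.11]
1.1 [-69.  -83.9] d [ 0.0042  0.0059 -0.0002]
1.0 [-69.  -77.7] d [ 0.0104  0.0059 -0.0002]
0.9 [-68.3 -71.3] d [ 0.0167  0.0065 -0.0002]
0.8 [-67. -65.] d [ 0.0231  0.0079 -0.0002]
0.7 [-64.9 -58.6] d [ 0.0295  0.0099 -0.0002]
0.6 [-62.  -52.3] d [ 0.0357  0.0128 -0.0002]
0.5 [-58.4 -46.3] d [ 0.0418  0.0164 -0.0002]
0.4 [-54.1 -40.6] d [ 0.0475  0.0207 -0.0002]
0.3 [-49.  -35.3] d [ 0.0528  0.0257 -0.0002]
0.2 [-43.3 -30.5] d [ 0.0576  0.0315 -0.0002]
0.1 [-36.9 -26.4] d [ 0.0617  0.0378 -0.0002]
-0.0 [-30. -23.] d [ 0.0651  0.0447 -0.0003]
```

Call:
play_rows([
  {"dx":0.004,"dy":0.006,"dz":0,"wx":0,"wy":0,"wz":0,"claw":0},
  {"dx":0.01,"dy":0.006,"dz":0,"wx":0,"wy":0,"wz":0,"claw":0},
  {"dx":0.014,"dy":0.006,"dz":0,"wx":0,"wy":0,"wz":0,"claw":0},
  {"dx":0.017,"dy":0.0065,"dz":0,"wx":0,"wy":0,"wz":0,"claw":0},
  {"dx":0.02,"dy":0.007,"dz":0,"wx":0,"wy":0,"wz":0,"claw":0},
  {"dx":0.023,"dy":0.008,"dz":0,"wx":0,"wy":0,"wz":0,"claw":0},
  {"dx":0.026,"dy":0.009,"dz":0,"wx":0,"wy":0,"wz":0,"claw":0},
  {"dx":0.03,"dy":0.01,"dz":0,"wx":0,"wy":0,"wz":0,"claw":0},
  {"dx":0.033,"dy":0.0115,"dz":0,"wx":0,"wy":0,"wz":0,"claw":0},
  {"dx":0.036,"dy":0.013,"dz":0,"wx":0,"wy":0,"wz":0,"claw":0},
  {"dx":0.039,"dy":0.0145,"dz":0,"wx":0,"wy":0,"wz":0,"claw":0},
  {"dx":0.042,"dy":0.0165,"dz":0,"wx":0,"wy":0,"wz":0,"claw":0},
])

```text
t: 3.68
tool_pos: [0.5317, 0.0445, 0.0455]
ee_rot: [-0.0, 0.607, 0.795, -0.0]
ft_force: [-0.4, 0.4, -0.1]
grip_width: 0.007
```

```bash
python3 q.py -.03 -.023 .045
python3 - <<'E'
from h import *
for n,o,sc in (('side',(180,130),4),):
    im=snapshot(n)[:,:,::-1]; 
    c=cv2.resize(im[o[1]:o[1]+(110 if n=='top' else 150),o[0]:o[0]+(130 if n=='top' else 195)],None,fx=sc,fy=sc,interpolation=3)
    s,p,R=tcp(); q=(proj(n,[p])[0]-o+.5)*sc; cv2.circle(c,tuple(np.int32(q)),3,(0,0,255),1)
    cv2.imwrite(f'pics/{n}2.png',c)
E
```

```text
t 3.68 fix [-56.9 -47.6  45.5] F [-0.4  0.4 -0.1] q [-0.06  0.17  1.89 -0.    1.08 -0.33] w 0.01
rot err [-0.01 -0.   -0.22]
[0.0247 0.0269 0.0005]
```

View pics/side2.png

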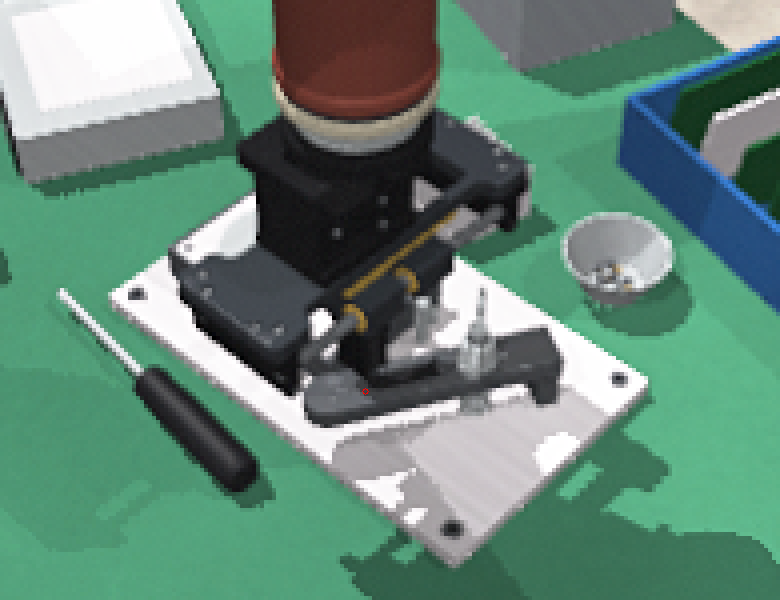

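```bash
cat > view.py <<'E'
from h import *
import sys
tag=sys.argv[1]
for n,o,wh,sc in (('side',(230,160),(110,85),7),('top',(200,170),(120,85),6)):
    if len(sys.argv)>2 and n not in sys.argv[2]: continue
    im=snapshot(n)[:,:,::-1]
    c=cv2.resize(im[o[1]:o[1]+wh[1],o[0]:o[0]+wh[0]],None,fx=sc,fy=sc,interpolation=3)
    cv2.imwrite(f'pics/{n}_{tag}_raw.png',c)
    s,p,R=tcp(); L=[p,p-R[:,2]*.019,p-R[:,2]*.07]
    q=(proj(n,L)-o+.5)*sc; cv2.polylines(c,[np.int32(q)],False,(0,0,255),1); 
    B=[p+R@[a,b,0] for a,b in ((.0095,.015),(.0095,-.015),(-.0095,-.015),(-.0095,.015))]
    cv2.polylines(c,[np.int32((proj(n,B)-o+.5)*sc)],True,(0,255,255),1)
    cv2.imwrite(f'pics/{n}_{tag}.png',c)
E
python3 view.py a side
```

```text
(no output)
```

View pics/side_a.png

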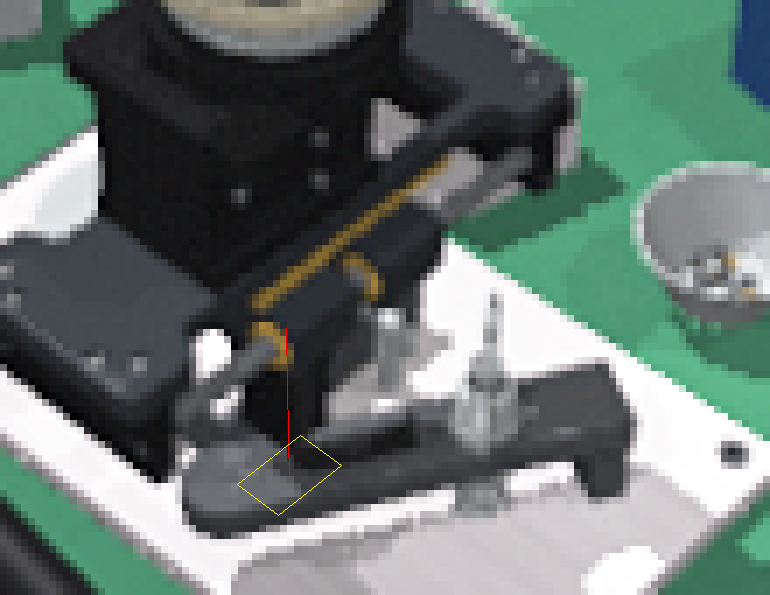

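```bash
python3 - <<'E'
import cv2
a=cv2.imread('pics/side1.png'); cv2.imwrite('pics/z1.png',cv2.resize(a[200:450,280:600],None,fx=2.4,fy=2.4,interpolation=2))
E
ls pics
```

```text
ov_side.png
ov_top.png
side0.png
side0c.png
side1.png
side2.png
side_a.png
side_a_raw.png
top0.png
top0c.png
top1.png
z1.png
```

View pics/z1.png

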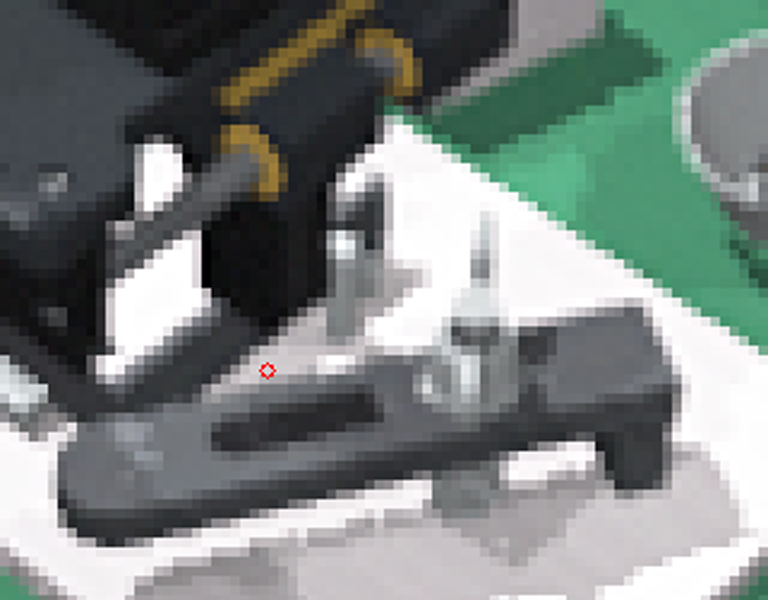

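Call:
play_rows([
  {"dx":0,"dy":0,"dz":-0.02,"wx":0,"wy":0,"wz":0,"claw":0},
  {"dx":-0.025,"dy":-0.005,"dz":-0.02,"wx":0,"wy":0,"wz":0,"claw":0},
  {"dx":-0.05,"dy":-0.008,"dz":-0.01,"wx":0,"wy":0,"wz":0,"claw":0},
  {"dx":-0.05,"dy":-0.008,"dz":0.005,"wx":0,"wy":0,"wz":0,"claw":0},
  {"dx":-0.05,"dy":-0.008,"dz":0.015,"wx":0,"wy":0,"wz":0,"claw":0},
  {"dx":-0.05,"dy":-0.008,"dz":0.015,"wx":0,"wy":0,"wz":0,"claw":0},
  {"dx":-0.05,"dy":-0.008,"dz":0.015,"wx":0,"wy":0,"wz":0,"claw":0},
])

```text
t: 4.37
tool_pos: [0.5361, -0.0057, 0.0296]
ee_rot: [-0.001, 0.607, 0.795, -0.001]
ft_force: [-0.1, -0.5, -1.4]
grip_width: 0.002
```

```bash
python3 q.py; python3 view.py b
```

```text
t 4.37 fix [-66.1 -97.1  29.6] F [-0.1 -0.5 -1.4] q [-0.16  0.2   1.89  0.    1.05 -0.42] w 0.0
rot err [-0.13 -0.07 -0.2 ]
```

View pics/side_b.png

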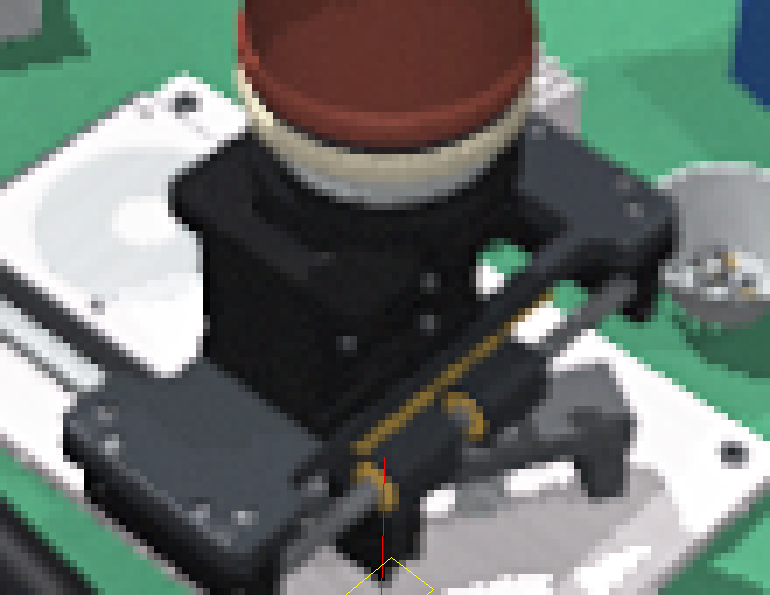

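View pics/top_b.png

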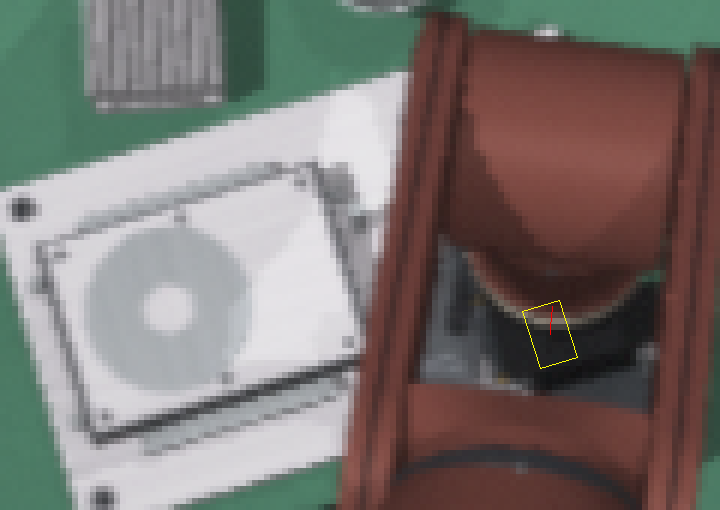

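Run:
```python
from h import *
for f,obs in (([-.0661,-.0971,.0296],(284.7,242.8)),([-.0739,-.0865,.1193],(277.6,214.3))):
  print(obs)
  for h in (0,.01,.02,.03):
    X=fx(P,[f]*3+np.array([[-.015,-.0095,h],[0,0,h],[.015,-.0095,h]])); print(h,proj('side',X).round(1).tolist())
```

```text
(284.7, 242.8)
0 [[282.3, 251.6], [283.7, 245.5], [291.2, 244.0]]
0.01 [[282.3, 248.9], [283.8, 242.8], [291.3, 241.3]]
0.02 [[282.3, 246.1], [283.8, 240.0], [291.4, 238.5]]
0.03 [[282.4, 243.3], [283.9, 237.1], [291.5, 235.6]]
(277.6, 214.3)
0 [[276.4, 224.8], [278.0, 218.6], [286.1, 217.1]]
0.01 [[276.4, 221.6], [278.0, 215.4], [286.2, 213.9]]
0.02 [[276.4, 218.3], [278.0, 212.1], [286.3, 210.6]]
0.03 [[276.3, 215.0], [278.0, 208.8], [286.4, 207.3]]
```

Call:
play_rows([
  {"dx":0,"dy":0,"dz":0.008,"wx":0,"wy":0,"wz":0,"claw":0},
  {"dx":0,"dy":0,"dz":0.013,"wx":0,"wy":0,"wz":0,"claw":0},
  {"dx":0,"dy":0,"dz":0.015,"wx":0,"wy":0,"wz":0,"claw":0},
  {"dx":0,"dy":0,"dz":0.015,"wx":0,"wy":0,"wz":0,"claw":0},
])

```text
t: 4.8
tool_pos: [0.5364, -0.0059, 0.0147]
ee_rot: [-0.001, 0.607, 0.795, -0.0]
ft_force: [-1.0, 0.1, 0.2]
grip_width: 0.008
```

```bash
python3 q.py; python3 view.py c side
```

```text
t 4.8 fix [-65.9 -97.4  14.7] F [-1.   0.1  0.2] q [-0.16  0.22  1.9  -0.    1.02 -0.42] w 0.01
rot err [-0.08 -0.04 -0.2 ]
```

View pics/side_c_raw.png

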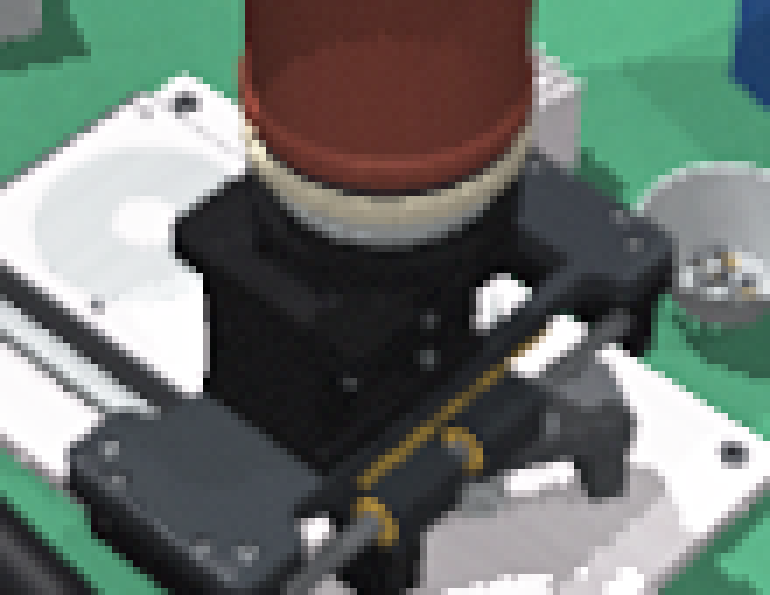

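Call:
play_rows([
  {"dx":0,"dy":0,"dz":-0.04,"wx":0,"wy":0,"wz":0,"claw":0},
  {"dx":0,"dy":-0.03,"dz":-0.08,"wx":0,"wy":0,"wz":0,"claw":0},
  {"dx":-0.03,"dy":-0.06,"dz":-0.09,"wx":0,"wy":0,"wz":0,"claw":0},
  {"dx":-0.05,"dy":-0.08,"dz":-0.09,"wx":0,"wy":0,"wz":0,"claw":0},
  {"dx":-0.05,"dy":-0.08,"dz":-0.09,"wx":0,"wy":0,"wz":0,"claw":0},
])

```text
t: 5.27
tool_pos: [0.4721, -0.0796, 0.1076]
ee_rot: [0.002, 0.608, 0.794, -0.001]
ft_force: [0.4, 0.2, 1.2]
grip_width: 0.006
```

```bash
python3 q.py
python3 - <<'E'
from h import *
im=snapshot('side')[:,:,::-1]; s,p,R=tcp(); u=proj('side',[p])[0]; o=np.int32(u)-[30,45]
c=cv2.resize(im[o[1]:o[1]+65,o[0]:o[0]+70],None,fx=9,fy=9,interpolation=0)
q=(proj('side',[p,p-R[:,2]*.019,p-R[:,2]*.07])-o+.5)*9
for a in q: cv2.circle(c,tuple(np.int32(a)),4,(0,0,255),1)
B=[p+R@[a,b,0] for a,b in ((.0095,.015),(.0095,-.015),(-.0095,-.015),(-.0095,.015))]
cv2.polylines(c,[np.int32((proj('side',B)-o+.5)*9)],True,(0,255,255),1)
cv2.imwrite('pics/fing.png',c)
E
```

```text
t 5.27 fix [-147.4 -151.3  107.6] F [0.4 0.2 1.2] q [-0.33 -0.05  1.99 -0.    1.2  -0.59] w 0.01
rot err [ 0.08  0.22 -0.35]
```

View pics/fing.png

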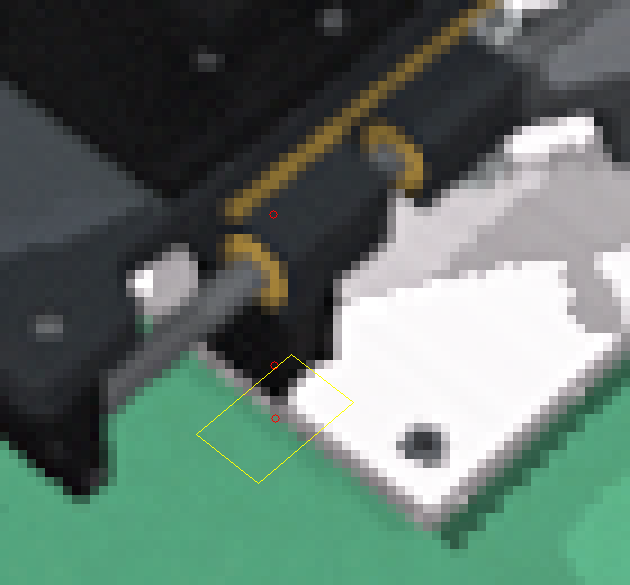

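Call:
play_rows([
  {"dx":0,"dy":0,"dz":0.03,"wx":0,"wy":0,"wz":0,"claw":0},
  {"dx":0,"dy":0,"dz":0.06,"wx":0,"wy":0,"wz":0,"claw":0},
  {"dx":0,"dy":0,"dz":0.085,"wx":0,"wy":0,"wz":0,"claw":0},
  {"dx":0,"dy":0,"dz":0.095,"wx":0,"wy":0,"wz":0,"claw":0},
  {"dx":0,"dy":0,"dz":0.1,"wx":0,"wy":0,"wz":0,"claw":0},
  {"dx":0,"dy":0,"dz":0.1,"wx":0,"wy":0,"wz":0,"claw":0},
])

```text
t: 5.82
tool_pos: [0.4727, -0.0748, 0.0048]
ee_rot: [-0.001, 0.607, 0.795, -0.0]
ft_force: [1.1, -0.2, 0.1]
grip_width: 0.006
```

```bash
python3 q.py
python3 - <<'E'
from h import *
im=snapshot('side')[:,:,::-1]; s,p,R=tcp(); u=proj('side',[p])[0]; o=np.int32(u)-[30,45]
c=cv2.resize(im[o[1]:o[1]+65,o[0]:o[0]+70],None,fx=9,fy=9,interpolation=0)
q=(proj('side',[p,p-R[:,2]*.019,p-R[:,2]*.07])-o+.5)*9
for a in q: cv2.circle(c,tuple(np.int32(a)),4,(0,0,255),1)
B=[p+R@[a,b,0] for a,b in ((.0095,.015),(.0095,-.015),(-.0095,-.015),(-.0095,.015))]
cv2.polylines(c,[np.int32((proj('side',B)-o+.5)*9)],True,(0,255,255),1)
cv2.imwrite('pics/fing2.png',c)
E
```

```text
t 5.82 fix [-145.6 -146.8    4.8] F [ 1.1 -0.2  0.1] q [-0.32  0.11  2.05  0.    0.98 -0.59] w 0.01
rot err [-0.09 -0.07 -0.18]
```

View pics/fing2.png

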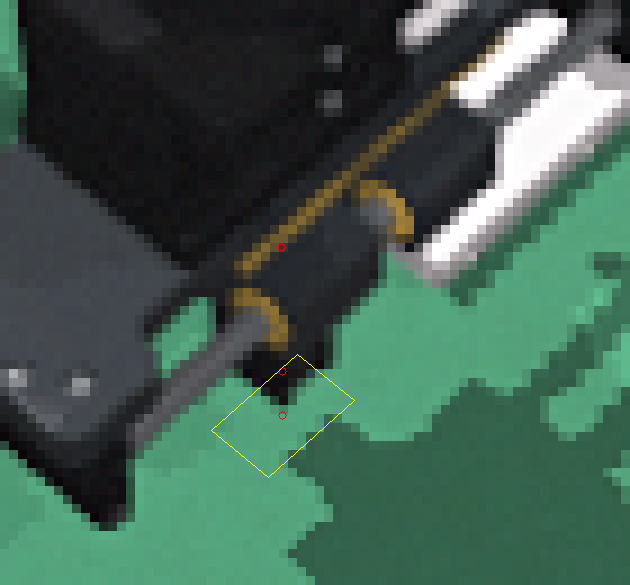

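Call:
play_rows([
  {"dx":0,"dy":0,"dz":0.002,"wx":0,"wy":0,"wz":0,"claw":0},
  {"dx":0,"dy":0,"dz":0.004,"wx":0,"wy":0,"wz":0,"claw":0},
  {"dx":0,"dy":0,"dz":0.006,"wx":0,"wy":0,"wz":0,"claw":0},
  {"dx":0,"dy":0,"dz":0.006,"wx":0,"wy":0,"wz":0,"claw":0},
])

```text
t: 6.2
tool_pos: [0.4734, -0.0755, -0.0001]
ee_rot: [0.0, 0.607, 0.795, 0.0]
ft_force: [-1.3, -0.3, 0.5]
grip_width: 0.002
```

Call:
play_rows([
  {"dx":0,"dy":0,"dz":0.001,"wx":0,"wy":0,"wz":0,"claw":0},
  {"dx":0,"dy":0,"dz":0.003,"wx":0,"wy":0,"wz":0,"claw":0},
  {"dx":0,"dy":0,"dz":0.003,"wx":0,"wy":0,"wz":0,"claw":0},
])

```text
t: 6.45
tool_pos: [0.4729, -0.0754, -0.0037]
ee_rot: [-0.0, 0.607, 0.795, -0.0]
ft_force: [0.7, -0.1, 0.1]
grip_width: 0.007
```

Call:
play_rows([
  {"dx":0,"dy":0,"dz":0.002,"wx":0,"wy":0,"wz":0,"claw":0},
  {"dx":0,"dy":0,"dz":0.004,"wx":0,"wy":0,"wz":0,"claw":0},
  {"dx":0,"dy":0,"dz":0.005,"wx":0,"wy":0,"wz":0,"claw":0},
  {"dx":0,"dy":0,"dz":0.005,"wx":0,"wy":0,"wz":0,"claw":0},
])

```text
t: 6.78
tool_pos: [0.4727, -0.0753, -0.0089]
ee_rot: [-0.0, 0.607, 0.795, -0.0]
ft_force: [-0.5, -0.8, -0.9]
grip_width: 0.007
```

Call:
play_rows([
  {"dx":0,"dy":0,"dz":0.002,"wx":0,"wy":0,"wz":0,"claw":0},
  {"dx":0,"dy":0,"dz":0.004,"wx":0,"wy":0,"wz":0,"claw":0},
  {"dx":0,"dy":0,"dz":0.004,"wx":0,"wy":0,"wz":0,"claw":0},
])

```text
t: 7.03
tool_pos: [0.4728, -0.0754, -0.0129]
ee_rot: [-0.0, 0.607, 0.795, -0.0]
ft_force: [0.8, 0.2, 0.2]
grip_width: 0.005
```

Call:
play_rows([
  {"dx":0,"dy":0,"dz":0.002,"wx":0,"wy":0,"wz":0,"claw":0},
  {"dx":0,"dy":0,"dz":0.004,"wx":0,"wy":0,"wz":0,"claw":0},
  {"dx":0,"dy":0,"dz":0.004,"wx":0,"wy":0,"wz":0,"claw":0},
])

```text
t: 7.28
tool_pos: [0.4727, -0.0753, -0.0169]
ee_rot: [-0.0, 0.607, 0.795, -0.0]
ft_force: [0.2, -0.1, -1.2]
grip_width: 0.007
```

```bash
python3 q.py
python3 - <<'E'
from h import *
im=snapshot('side')[:,:,::-1]; s,p,R=tcp(); u=proj('side',[p])[0]; o=np.int32(u)-[30,45]
c=cv2.resize(im[o[1]:o[1]+65,o[0]:o[0]+70],None,fx=9,fy=9,interpolation=0)
cv2.imwrite('pics/fing3.png',c)
E
```

```text
t 7.28 fix [-145.7 -147.4  -16.9] F [ 0.2 -0.1 -1.2] q [-0.32  0.15  2.05 -0.    0.93 -0.59] w 0.01
rot err [-0.03 -0.02 -0.21]
```

View pics/fing3.png

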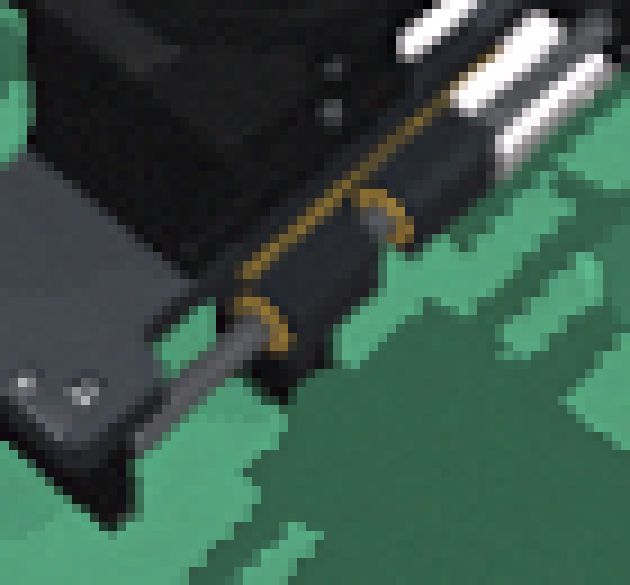

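Call:
play_rows([
  {"dx":0,"dy":0,"dz":0.002,"wx":0,"wy":0,"wz":0,"claw":0},
  {"dx":0,"dy":0,"dz":0.004,"wx":0,"wy":0,"wz":0,"claw":0},
  {"dx":0,"dy":0,"dz":0.004,"wx":0,"wy":0,"wz":0,"claw":0},
])

```text
t: 7.58
tool_pos: [0.4728, -0.0754, -0.0209]
ee_rot: [-0.0, 0.607, 0.795, -0.0]
ft_force: [-0.2, -0.1, -0.1]
grip_width: 0.004
```

Call:
play_rows([
  {"dx":0,"dy":0,"dz":0.001,"wx":0,"wy":0,"wz":0,"claw":0},
  {"dx":0,"dy":0,"dz":0.003,"wx":0,"wy":0,"wz":0,"claw":0},
  {"dx":0,"dy":0,"dz":0.003,"wx":0,"wy":0,"wz":0,"claw":0},
])

```text
t: 7.83
tool_pos: [0.4732, -0.0755, -0.0235]
ee_rot: [0.0, 0.607, 0.795, 0.0]
ft_force: [0.0, -0.7, 0.5]
grip_width: 0.012
```

Call:
play_rows([
  {"dx":0,"dy":0,"dz":0.001,"wx":0,"wy":0,"wz":0,"claw":0},
  {"dx":0,"dy":0,"dz":0.002,"wx":0,"wy":0,"wz":0,"claw":0},
  {"dx":0,"dy":0,"dz":0.003,"wx":0,"wy":0,"wz":0,"claw":0},
  {"dx":0,"dy":0,"dz":0.003,"wx":0,"wy":0,"wz":0,"claw":0},
])

```text
t: 8.17
tool_pos: [0.4733, -0.0755, -0.0238]
ee_rot: [-0.001, 0.607, 0.795, -0.0]
ft_force: [-13.3, 3.3, 30.8]
grip_width: 0.006
```

```bash
python3 q.py
python3 - <<'E'
from h import *
im=snapshot('side')[:,:,::-1]; cv2.imwrite('pics/sidefull.png',im); s,p,R=tcp(); u=proj('side',[p])[0]; o=np.int32(u)-[40,60]
c=cv2.resize(im[o[1]:o[1]+80,o[0]:o[0]+90],None,fx=7,fy=7,interpolation=0)
cv2.imwrite('pics/fing4.png',c)
E
```

```text
t 8.17 fix [-145.3 -147.7  -23.8] F [-13.3   3.3  30.8] q [-0.32  0.17  2.05 -0.    0.92 -0.59] w 0.01
rot err [-0.07 -0.03 -0.19]
```

View pics/fing4.png

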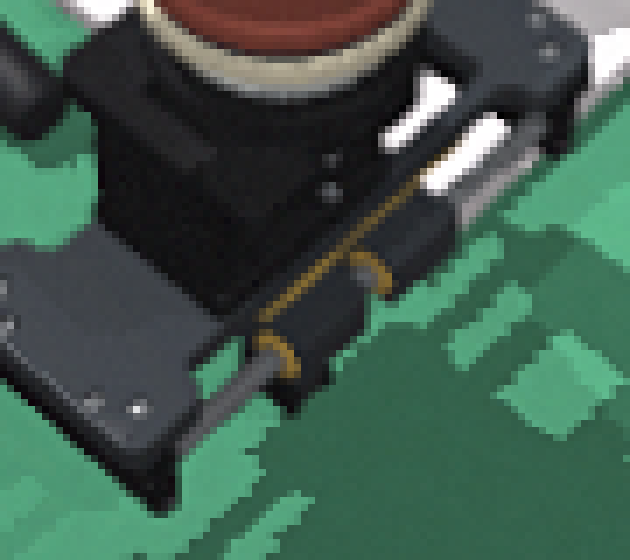

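```bash
cat > sweep.py <<'E'
from h import *
import sys
# args: r off tipz  th...
def pose(th,r,off,z):
    u=np.array([-np.sin(th),np.cos(th)]); d=np.array([np.cos(th),np.sin(th)])
    c=np.array([0,-.085])+r*u-off*d
    yw=P[2]+th
    T=np.c_[[-np.sin(yw),np.cos(yw),0],[np.cos(yw),np.sin(yw),0],[0,0,-1]]
    return fx(P,[*c,z-.0235])[0],T
if __name__=='__main__':
    r,off,z=[float(x) for x in sys.argv[1:4]]
    s,p,R=tcp(); print('t',s['t'].__round__(2),'fix',(fix_of(p)*1000).round(1),'F',s['ft_force'].round(1),'q',s['q'].round(2))
    for th in map(float,sys.argv[4:]):
        X,T=pose(th,r,off,z); print(th,((X-p)@R).round(4),Rn.from_matrix(R.T@T).as_rotvec(degrees=True).round(1))
E
python3 sweep.py .088 .024 .1 1.3
```

```text
t 8.22 fix [-145.2 -147.8  -23.7] F [-12.    3.3  31. ] q [-0.32  0.17  2.05 -0.    0.92 -0.59]
1.3 [ 0.0634  0.0537 -0.1003] [ -0.   -0.1 -74.7]
```

Call:
play_rows([
  {"dx":0,"dy":0,"dz":-0.04,"wx":0,"wy":0,"wz":0,"claw":0},
  {"dx":0.0,"dy":0,"dz":-0.08,"wx":0,"wy":0,"wz":-7,"claw":0},
  {"dx":0.0,"dy":0,"dz":-0.1,"wx":0,"wy":0,"wz":-14,"claw":0},
  {"dx":0.0,"dy":0,"dz":-0.1,"wx":0,"wy":0,"wz":-21,"claw":0},
  {"dx":0.01,"dy":0,"dz":-0.1,"wx":0,"wy":0,"wz":-28,"claw":0},
  {"dx":0.02,"dy":0.01,"dz":-0.1,"wx":0,"wy":0,"wz":-35,"claw":0},
  {"dx":0.03,"dy":0.02,"dz":-0.1,"wx":0,"wy":0,"wz":-42,"claw":0},
  {"dx":0.04,"dy":0.03,"dz":-0.1,"wx":0,"wy":0,"wz":-49,"claw":0},
  {"dx":0.05,"dy":0.04,"dz":-0.1,"wx":0,"wy":0,"wz":-56,"claw":0},
  {"dx":0.063,"dy":0.05,"dz":-0.1,"wx":0,"wy":0,"wz":-63,"claw":0},
  {"dx":0.063,"dy":0.054,"dz":-0.1,"wx":0,"wy":0,"wz":-70,"claw":0},
  {"dx":0.063,"dy":0.054,"dz":-0.1,"wx":0,"wy":0,"wz":-74.5,"claw":0},
])

```text
t: 9.22
tool_pos: [0.5092, 0.0004, 0.0735]
ee_rot: [0.0, -0.002, 1.0, 0.0]
ft_force: [0.4, -1.1, 0.3]
grip_width: -0.001
```

```bash
python3 sweep.py .088 .024 .046 1.3; python3 view.py d
```

```text
t 9.22 fix [-90.4 -84.1  73.5] F [ 0.4 -1.1  0.3] q [-0.15  0.07  1.94  0.    1.13 -1.73]
1.3 [ 0.0007 -0.0007  0.051 ] [0.  0.  0.2]
```

View pics/side_d.png

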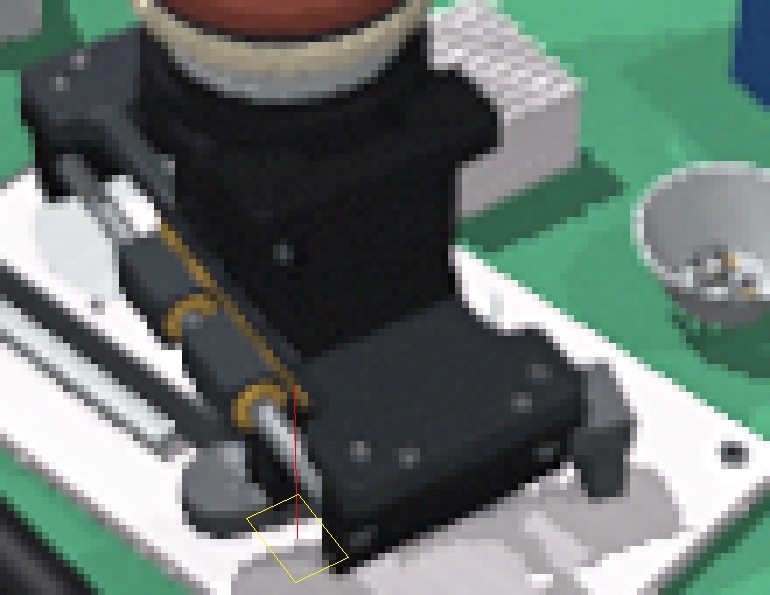

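View pics/top_d.png

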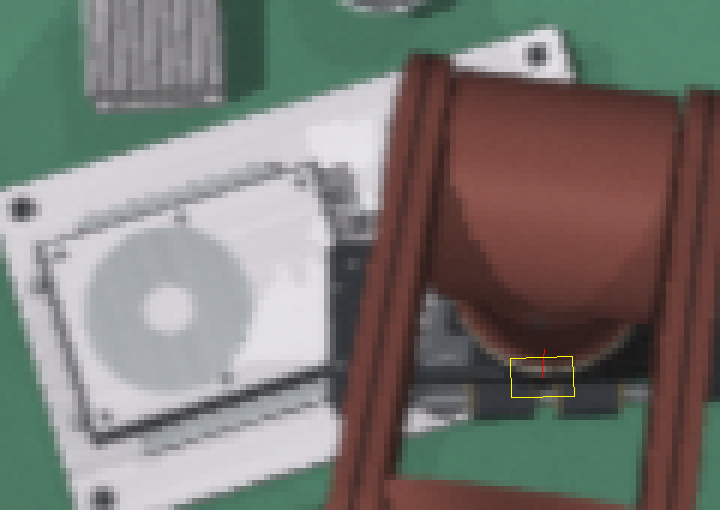

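```bash
python3 - <<'E'
from h import *
s,p,R=tcp()
def tri(a,b):
    r=least_squares(lambda X:np.r_[proj('side',[X])[0]-a,proj('top',[X])[0]-b],p+[0,0,.05]); return r.x,r.fun
for a,b in (((200,322),(545,385)),((200,322),(545,400)),((225,345),(545,400))):
    X,f=tri(crop('',(230,160),7,a),crop('',(200,170),6,b)); print(X.round(4),((X-p)@R).round(4),f.round(1))
E
python3 - <<'E'
import cv2
a=cv2.imread('pics/side_d_raw.png'); cv2.imwrite('pics/z2.png',cv2.resize(a[200:580,80:460],None,fx=1.55,fy=1.55,interpolation=0))
E
```

```text
[0.4819 0.0017 0.1838] [ 0.0268  0.0017 -0.1104] [ 0.9 -0.3 -0.3  1.2]
[0.4789 0.0007 0.1853] [ 0.0297  0.0007 -0.1119] [-0.2  0.1  0.1 -0.3]
[ 0.4839 -0.0005  0.1736] [ 0.0247 -0.0004 -0.1002] [-1.1  0.3  0.4 -1.5]
```

View pics/z2.png

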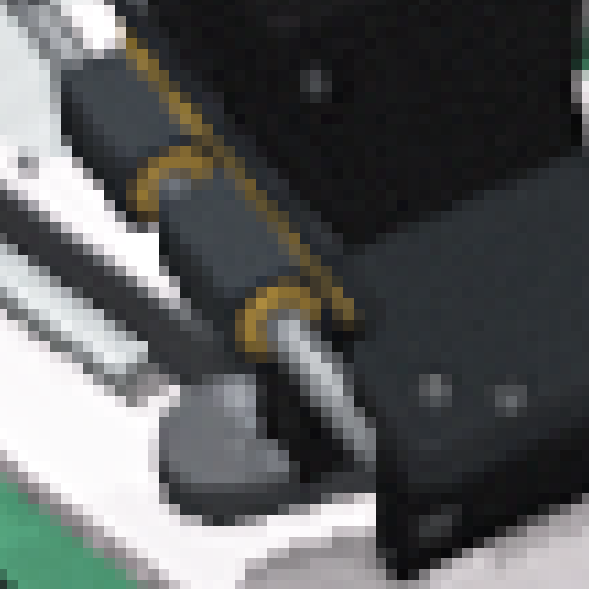

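Call:
play_rows([
  {"dx":0,"dy":0,"dz":0.025,"wx":0,"wy":0,"wz":0,"claw":0},
  {"dx":0,"dy":0,"dz":0.05,"wx":0,"wy":0,"wz":0,"claw":0},
  {"dx":0,"dy":0,"dz":0.051,"wx":0,"wy":0,"wz":0,"claw":0},
  {"dx":0,"dy":0,"dz":0.051,"wx":0,"wy":0,"wz":0,"claw":0},
])

```text
t: 9.65
tool_pos: [0.5067, -0.0003, 0.0212]
ee_rot: [-0.002, 0.003, 1.0, 0.0]
ft_force: [0.2, -0.3, 0.7]
grip_width: 0.002
```

```bash
python3 sweep.py .088 .024 .046 1.2 1.1 1 .9 .8 .7 .6 .5 .4; python3 view.py e side
```

```text
t 9.65 fix [-93.  -84.2  21.2] F [ 0.2 -0.3  0.7] q [-0.16  0.15  1.97 -0.    1.03 -1.72]
1.2 [ 0.0001  0.009  -0.0013] [ 0.  -0.2  5.4]
1.1 [ 0.0012  0.018  -0.0013] [ 0.  -0.2 11.1]
1.0 [ 0.0014  0.0271 -0.0013] [-0.  -0.2 16.9]
0.9 [ 0.0007  0.0362 -0.0013] [-0.  -0.2 22.6]
0.8 [-0.0009  0.0452 -0.0013] [-0.  -0.2 28.3]
0.7 [-0.0034  0.054  -0.0013] [-0.  -0.2 34. ]
0.6 [-0.0067  0.0625 -0.0013] [-0.1 -0.2 39.8]
0.5 [-0.0109  0.0705 -0.0013] [-0.1 -0.2 45.5]
0.4 [-0.0159  0.0782 -0.0014] [-0.1 -0.2 51.2]
```

View pics/side_e.png

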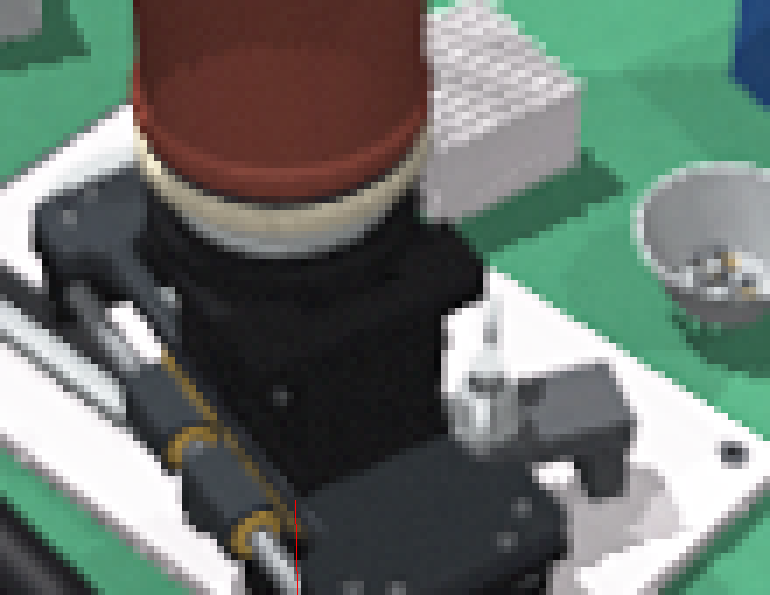

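Call:
play_rows([
  {"dx":0,"dy":0.009,"dz":-0.001,"wx":0,"wy":0,"wz":5.5,"claw":0},
  {"dx":0.001,"dy":0.018,"dz":-0.001,"wx":0,"wy":0,"wz":11,"claw":0},
  {"dx":0.0014,"dy":0.023,"dz":-0.001,"wx":0,"wy":0,"wz":14,"claw":0},
  {"dx":0.0014,"dy":0.027,"dz":-0.001,"wx":0,"wy":0,"wz":17,"claw":0},
  {"dx":0.001,"dy":0.0315,"dz":-0.001,"wx":0,"wy":0,"wz":20,"claw":0},
  {"dx":0.0007,"dy":0.036,"dz":-0.001,"wx":0,"wy":0,"wz":22.5,"claw":0},
  {"dx":0,"dy":0.0405,"dz":-0.001,"wx":0,"wy":0,"wz":25.5,"claw":0},
  {"dx":-0.001,"dy":0.045,"dz":-0.001,"wx":0,"wy":0,"wz":28.3,"claw":0},
  {"dx":-0.002,"dy":0.0495,"dz":-0.001,"wx":0,"wy":0,"wz":31,"claw":0},
  {"dx":-0.0034,"dy":0.054,"dz":-0.001,"wx":0,"wy":0,"wz":34,"claw":0},
])

```text
t: 10.53
tool_pos: [0.5139, 0.0533, 0.0257]
ee_rot: [0.002, 0.296, 0.955, 0.0]
ft_force: [0.5, -1.2, -0.7]
grip_width: 0.008
```

```bash
python3 sweep.py .088 .024 .046  .6 .5 .4 .3 .2 .1 0 -.1; python3 view.py f
```

```text
t 10.53 fix [-71.8 -34.4  25.7] F [ 0.5 -1.2 -0.7] q [-0.05  0.16  1.95 -0.    1.03 -1.02]
0.6 [0.005  0.0072 0.0032] [0.1 0.2 5.7]
0.5 [0.0061 0.0162 0.0032] [ 0.1  0.2 11.4]
0.4 [0.0062 0.0253 0.0033] [ 0.1  0.2 17.2]
0.3 [0.0055 0.0344 0.0033] [ 0.1  0.2 22.9]
0.2 [0.0038 0.0434 0.0033] [ 0.1  0.1 28.6]
0.1 [0.0013 0.0521 0.0033] [ 0.1  0.1 34.4]
0.0 [-0.0021  0.0606  0.0033] [ 0.1  0.1 40.1]
-0.1 [-0.0064  0.0687  0.0034] [ 0.1  0.1 45.8]
```

View pics/side_f.png

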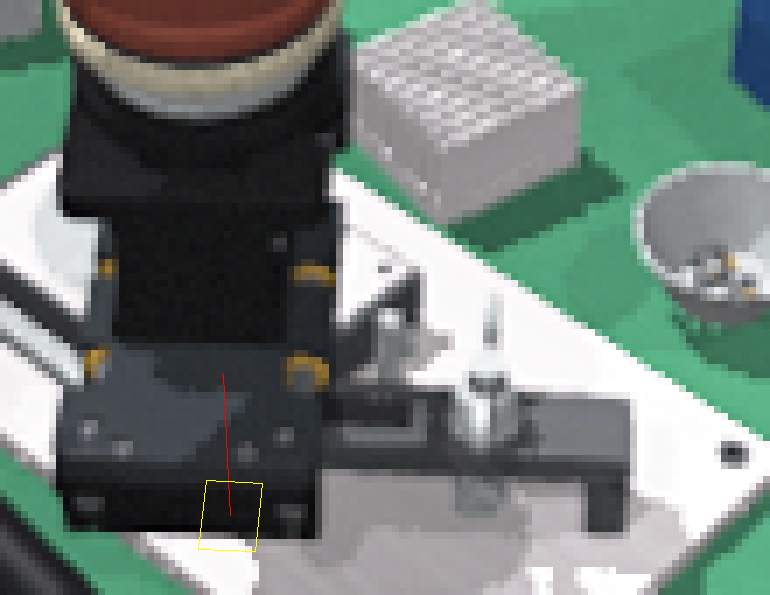

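View pics/top_f.png

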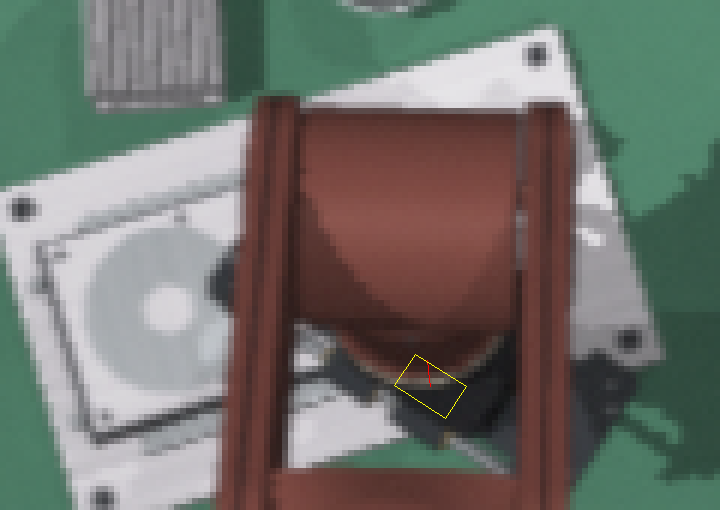

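Call:
play_rows([
  {"dx":0.003,"dy":0.004,"dz":0.002,"wx":0,"wy":0,"wz":3,"claw":0},
  {"dx":0.005,"dy":0.0075,"dz":0.003,"wx":0,"wy":0,"wz":6,"claw":0},
  {"dx":0.0055,"dy":0.012,"dz":0.003,"wx":0,"wy":0,"wz":9,"claw":0},
  {"dx":0.006,"dy":0.0165,"dz":0.003,"wx":0,"wy":0,"wz":11.5,"claw":0},
  {"dx":0.006,"dy":0.021,"dz":0.003,"wx":0,"wy":0,"wz":14.5,"claw":0},
  {"dx":0.006,"dy":0.0255,"dz":0.003,"wx":0,"wy":0,"wz":17.2,"claw":0},
  {"dx":0.006,"dy":0.03,"dz":0.003,"wx":0,"wy":0,"wz":20,"claw":0},
  {"dx":0.0055,"dy":0.0345,"dz":0.003,"wx":0,"wy":0,"wz":23,"claw":0},
  {"dx":0.005,"dy":0.039,"dz":0.003,"wx":0,"wy":0,"wz":26,"claw":0},
  {"dx":0.004,"dy":0.043,"dz":0.003,"wx":0,"wy":0,"wz":28.5,"claw":0},
])

```text
t: 11.47
tool_pos: [0.5339, 0.0912, 0.0217]
ee_rot: [0.0, 0.521, 0.853, 0.0]
ft_force: [-1.1, -0.7, -0.5]
grip_width: 0.002
```

```bash
python3 sweep.py .088 .024 .046 .15 .1 .05 0 -.05 -.1; python3 view.py g
```

```text
t 11.47 fix [-42.4  -3.2  21.7] F [-1.1 -0.7 -0.5] q [ 0.02  0.22  1.88 -0.    1.04 -0.45]
0.15 [ 0.0004  0.0058 -0.0008] [0.1 0.  3.1]
0.1 [ 0.0013  0.0102 -0.0007] [0.1 0.  6. ]
0.05 [ 0.0019  0.0148 -0.0007] [0.1 0.  8.8]
0.0 [ 0.0023  0.0193 -0.0007] [ 0.1  0.  11.7]
-0.05 [ 0.0025  0.0239 -0.0007] [ 0.1  0.  14.6]
-0.1 [ 0.0024  0.0284 -0.0007] [ 0.1  0.  17.4]
```

View pics/side_g.png

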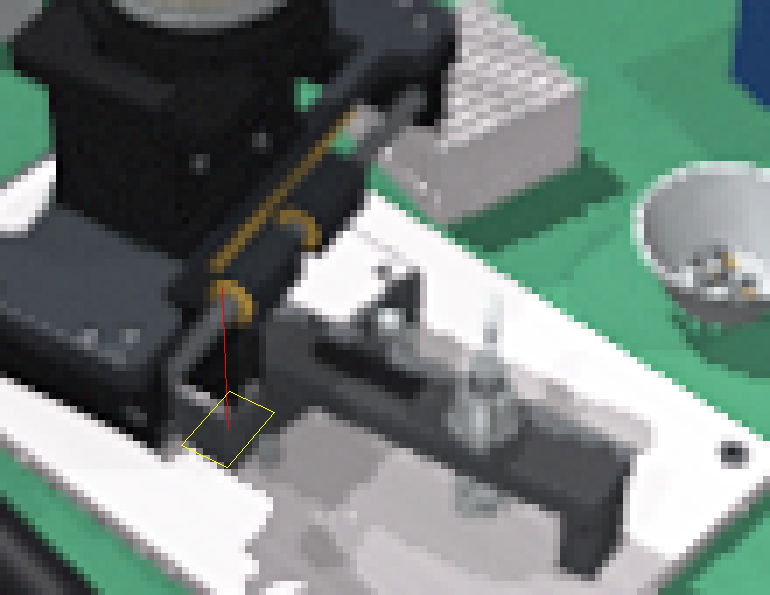

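Call:
play_rows([
  {"dx":0.0004,"dy":0.004,"dz":0,"wx":0,"wy":0,"wz":2.5,"claw":0},
  {"dx":0.001,"dy":0.007,"dz":0,"wx":0,"wy":0,"wz":4,"claw":0},
  {"dx":0.0013,"dy":0.0102,"dz":0,"wx":0,"wy":0,"wz":6,"claw":0},
  {"dx":0.0016,"dy":0.0125,"dz":0,"wx":0,"wy":0,"wz":7.5,"claw":0},
  {"dx":0.0019,"dy":0.0145,"dz":0,"wx":0,"wy":0,"wz":9,"claw":0},
  {"dx":0.002,"dy":0.016,"dz":0,"wx":0,"wy":0,"wz":10,"claw":0},
  {"dx":0.002,"dy":0.016,"dz":0,"wx":0,"wy":0,"wz":10,"claw":0},
])

```text
t: 12.15
tool_pos: [0.5469, 0.1003, 0.0211]
ee_rot: [0.0, 0.593, 0.805, 0.0]
ft_force: [-0.7, 0.6, -0.0]
grip_width: 0.007
```

```bash
python3 sweep.py .088 .024 .046 0 -.05 -.1; python3 view.py h side
```

```text
t 12.15 fix [-27.5   2.1  21.1] F [-0.7  0.6 -0. ] q [ 0.04  0.25  1.84  0.    1.04 -0.26]
0.0 [ 0.0008  0.0035 -0.0014] [0.  0.  1.8]
-0.05 [ 0.0017  0.008  -0.0014] [0.  0.  4.7]
-0.1 [ 0.0024  0.0125 -0.0014] [0.  0.  7.6]
```

View pics/side_h.png

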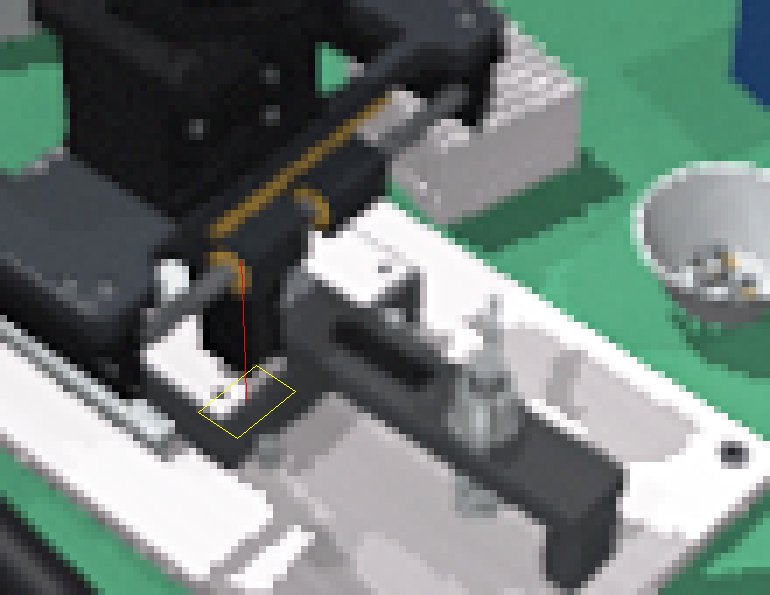

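Call:
play_rows([
  {"dx":0,"dy":0.0015,"dz":0,"wx":0,"wy":0,"wz":1,"claw":0},
  {"dx":0,"dy":0.003,"dz":0,"wx":0,"wy":0,"wz":2,"claw":0},
  {"dx":0,"dy":0.003,"dz":0,"wx":0,"wy":0,"wz":2,"claw":0},
])

```text
t: 12.45
tool_pos: [0.5496, 0.1013, 0.0207]
ee_rot: [0.0, 0.608, 0.794, 0.0]
ft_force: [0.0, -0.7, -0.8]
grip_width: 0.004
```

Call:
play_rows([
  {"dx":0,"dy":0.001,"dz":0,"wx":0,"wy":0,"wz":0,"claw":0},
  {"dx":0,"dy":0.002,"dz":0,"wx":0,"wy":0,"wz":0,"claw":0},
  {"dx":0,"dy":0.002,"dz":0,"wx":0,"wy":0,"wz":0,"claw":0},
])

```text
t: 12.7
tool_pos: [0.5505, 0.1018, 0.0202]
ee_rot: [-0.001, 0.607, 0.795, -0.001]
ft_force: [-3.9, -0.5, 1.9]
grip_width: 0.005
```

Call:
play_rows([
  {"dx":0,"dy":0.001,"dz":0,"wx":0,"wy":0,"wz":0,"claw":0},
  {"dx":0,"dy":0.001,"dz":0,"wx":0,"wy":0,"wz":0,"claw":0},
])

```text
t: 12.87
tool_pos: [0.551, 0.102, 0.02]
ee_rot: [-0.001, 0.607, 0.795, -0.001]
ft_force: [-6.0, 0.5, 3.4]
grip_width: 0.005
```

```bash
python3 sweep.py .088 .024 .046 0; python3 view.py i side
```

```text
t 12.87 fix [-23.1   2.7  20. ] F [-6.   0.5  3.4] q [ 0.04  0.27  1.83 -0.    1.05 -0.22]
0.0 [ 0.0003 -0.0009 -0.0025] [-0.2 -0.  -0.2]
```

View pics/side_i.png

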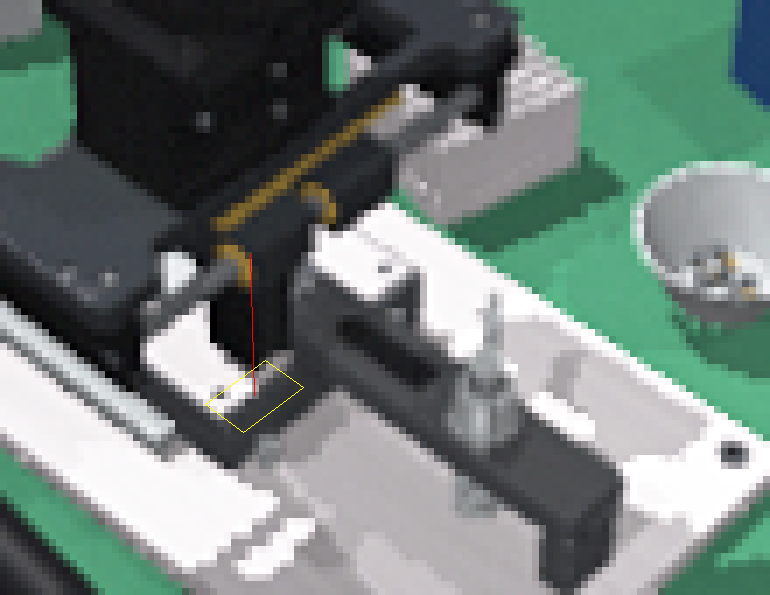

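Call:
play_rows([
  {"dx":0,"dy":-0.012,"dz":0,"wx":0,"wy":0,"wz":0,"claw":0},
  {"dx":0,"dy":-0.02,"dz":-0.03,"wx":0,"wy":0,"wz":0,"claw":0},
  {"dx":0.02,"dy":-0.03,"dz":-0.06,"wx":0,"wy":0,"wz":0,"claw":0},
  {"dx":0.06,"dy":-0.03,"dz":-0.07,"wx":0,"wy":0,"wz":0,"claw":0},
  {"dx":0.1,"dy":-0.03,"dz":-0.07,"wx":0,"wy":0,"wz":0,"claw":0},
  {"dx":0.14,"dy":-0.03,"dz":-0.07,"wx":0,"wy":0,"wz":0,"claw":0},
  {"dx":0.16,"dy":-0.03,"dz":-0.07,"wx":0,"wy":0,"wz":0,"claw":0},
  {"dx":0.16,"dy":-0.03,"dz":-0.07,"wx":0,"wy":0,"wz":0,"claw":0},
])

```text
t: 13.58
tool_pos: [0.4808, 0.2526, 0.0912]
ee_rot: [0.0, 0.605, 0.796, 0.001]
ft_force: [0.2, -0.8, 0.3]
grip_width: 0.008
```

```bash
python3 sweep.py .088 .024 .046 0; python3 view.py j;python3 - <<'E'
from h import *
for n in ('side','top'):
  for d in trace(n,'wing_nut')[:2]: print(n,d['bbox'],d['p'],d['region'].sum())
  for d in look_for(n,'strap')[:1]: print(n,d)
E
```

```text
t 13.58 fix [-50.6 166.6  91.2] F [ 0.2 -0.8  0.3] q [0.34 0.13 1.84 0.   1.17 0.07]
0.0 [-0.1637  0.0264  0.0685] [ 0.1 -0.1  0. ]
side [292.6, 217.0, 303.7, 224.5] 0.54 58
side {'bbox': [264.8, 198.4, 322.4, 247.4], 'p': 0.56}
top {'bbox': [243.5, 196.4, 298.6, 217.3], 'p': 0.81}
```

View pics/side_j_raw.png

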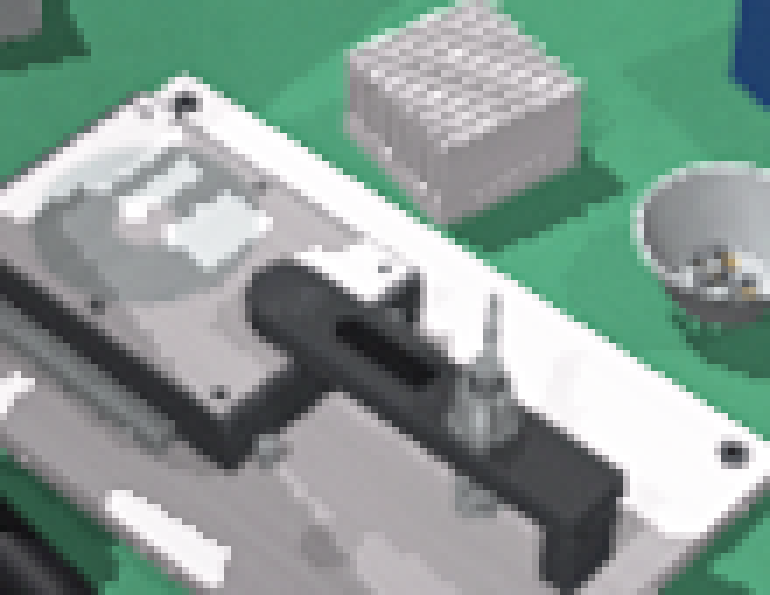

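View pics/top_j_raw.png

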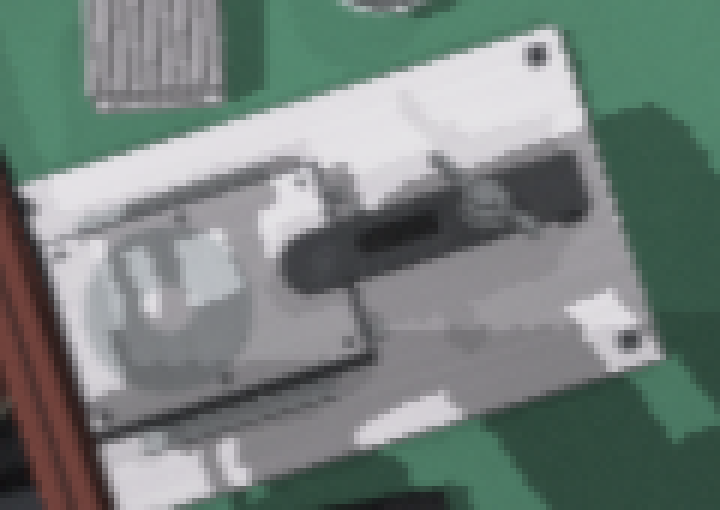

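```bash
cat > orb.py <<'E'
from h import *
import sys
# R tipz a0 step n : angles deg in fixture about stud
Rr,z,a0,st=[float(x) for x in sys.argv[1:5]]; n=int(sys.argv[5])
s,p,R=tcp(); f=fix_of(p)
print('t',round(s['t'],2),'fix',(f*1000).round(1),'rad',round(np.hypot(f[0],f[1]+.085)*1000,1),'ang',round(np.degrees(np.arctan2(f[1]+.085,f[0])),1),'F',s['ft_force'].round(1),'q',s['q'].round(2))
th=P[2]; F=np.c_[[np.cos(th),np.sin(th),0],[-np.sin(th),np.cos(th),0],[0,0,1]]
T=F@Rn.from_euler('z',90,degrees=True).as_matrix()@np.diag([1,-1,-1])
print('rot',Rn.from_matrix(R.T@T).as_rotvec(degrees=True).round(1))
for i in range(n):
    a=np.radians(a0-st*i); X=fx(P,[Rr*np.cos(a),-.085+Rr*np.sin(a),z-.0235])[0]; print(round(np.degrees(a)),((X-p)@R*1000).round(1))
E
python3 - <<'E'
from h import *
a=crop('',(200,170),6,[(437,160),(540,235),(488,200)])
X=atz('top',a,.078); f=np.array([fix_of(x) for x in X]); print((f*1000).round(1)); d=f[1]-f[0]; print(np.degrees(np.arctan2(d[1],d[0])), np.linalg.norm(d))
b=crop('',(230,160),7,[(493,305),(462,410)]); f=np.array([fix_of(x) for x in atz('side',b,.078)]); print((f*1000).round(1))
# project expected ear tips for phi
for ph in (45,55,65,75,85,95,105,115,125,135):
    c,s=np.cos(np.radians(ph)),np.sin(np.radians(ph))
    L=fx(P,[[.033*c,-.085+.033*s,.077],[-.033*c,-.085-.033*s,.077]])
    print(ph,((proj('top',L)-[200,170]+.5)*6).round().tolist(),((proj('side',L)-[230,160]+.5)*7).round().tolist())
E
```

```text
[[  24.1  -67.    78. ]
 [ -25.8 -103.7   78. ]
 [  -2.   -84.8   78. ]]
-143.67314754895432 0.0618725317299792
[[ 24.2 -64.8  78. ]
 [-18.4 -88.8  78. ]]
45 [[427.0, 166.0], [548.0, 229.0]] [[485.0, 304.0], [498.0, 452.0]]
55 [[423.0, 176.0], [553.0, 218.0]] [[468.0, 306.0], [516.0, 451.0]]
65 [[420.0, 188.0], [556.0, 206.0]] [[451.0, 309.0], [533.0, 447.0]]
75 [[419.0, 199.0], [556.0, 195.0]] [[436.0, 315.0], [549.0, 441.0]]
85 [[420.0, 211.0], [555.0, 183.0]] [[423.0, 322.0], [562.0, 433.0]]
95 [[424.0, 222.0], [551.0, 172.0]] [[411.0, 331.0], [574.0, 423.0]]
105 [[429.0, 232.0], [546.0, 162.0]] [[402.0, 342.0], [583.0, 412.0]]
115 [[436.0, 242.0], [539.0, 153.0]] [[395.0, 353.0], [589.0, 400.0]]
125 [[445.0, 250.0], [530.0, 145.0]] [[391.0, 366.0], [592.0, 387.0]]
135 [[455.0, 256.0], [520.0, 138.0]] [[390.0, 378.0], [592.0, 374.0]]
```

```bash
python3 orb.py .026 .1 128 10 1; python3 orb.py .026 .07 128 10 1
```

```text
t 13.88 fix [-50.9 161.3  90.5] rad 251.5 ang 101.7 F [ 0.3  0.2 -0.7] q [ 0.33  0.13  1.84 -0.    1.17  0.06]
rot [ 0.   0.  -0.3]
128 [-225.6   36.1   14.1]
t 13.88 fix [-50.9 161.3  90.5] rad 251.5 ang 101.7 F [ 0.3  0.2 -0.7] q [ 0.33  0.13  1.84 -0.    1.17  0.06]
rot [ 0.   0.  -0.3]
128 [-225.6   36.1   44.1]
```

Call:
play_rows([
  {"dx":-0.035,"dy":0.006,"dz":0,"wx":0,"wy":0,"wz":0,"claw":0},
  {"dx":-0.07,"dy":0.012,"dz":0,"wx":0,"wy":0,"wz":0,"claw":0},
  {"dx":-0.105,"dy":0.018,"dz":0,"wx":0,"wy":0,"wz":0,"claw":0},
  {"dx":-0.14,"dy":0.024,"dz":0,"wx":0,"wy":0,"wz":0,"claw":0},
  {"dx":-0.175,"dy":0.03,"dz":0,"wx":0,"wy":0,"wz":0,"claw":0},
  {"dx":-0.21,"dy":0.036,"dz":0,"wx":0,"wy":0,"wz":0,"claw":0},
  {"dx":-0.2255,"dy":0.036,"dz":0.006,"wx":0,"wy":0,"wz":-0.3,"claw":0},
  {"dx":-0.2255,"dy":0.036,"dz":0.01,"wx":0,"wy":0,"wz":-0.3,"claw":0},
  {"dx":-0.2255,"dy":0.036,"dz":0.01,"wx":0,"wy":0,"wz":-0.3,"claw":0},
])

```text
t: 14.63
tool_pos: [0.5745, 0.0386, 0.0793]
ee_rot: [-0.001, 0.607, 0.795, -0.001]
ft_force: [-0.7, 0.6, -1.1]
grip_width: 0.004
```

```bash
python3 orb.py .026 .07 128 10 1; python3 view.py k side
```

```text
t 14.63 fix [-17.3 -64.7  79.3] rad 26.7 ang 130.3 F [-0.7  0.6 -1.1] q [-0.07  0.22  1.76  0.    1.16 -0.34]
rot [-0.1 -0.1 -0.1]
128 [ 0.1  1.3 32.8]
```

View pics/side_k.png

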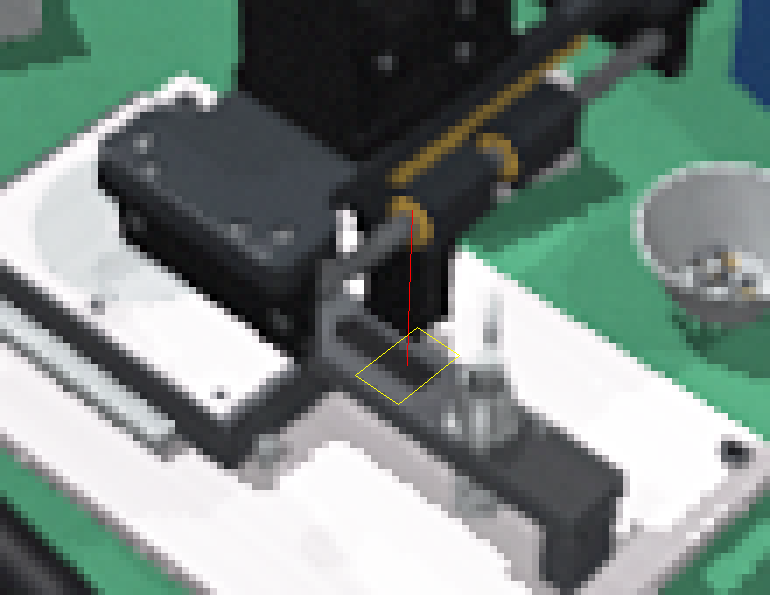

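Descend and begin the orbit.

Call:
play_rows([
  {"dx":0,"dy":0.001,"dz":0.015,"wx":0,"wy":0,"wz":0,"claw":0},
  {"dx":0,"dy":0.001,"dz":0.03,"wx":0,"wy":0,"wz":0,"claw":0},
  {"dx":0,"dy":0.001,"dz":0.032,"wx":0,"wy":0,"wz":0,"claw":0},
  {"dx":0,"dy":0.001,"dz":0.032,"wx":0,"wy":0,"wz":0,"claw":0},
])

```text
t: 15.02
tool_pos: [0.5746, 0.0418, 0.0475]
ee_rot: [-0.001, 0.605, 0.797, -0.001]
ft_force: [1.0, 1.0, 0.2]
grip_width: 0.003
```

```bash
python3 orb.py .026 .07 118 10 14
```

```text
t 15.02 fix [-16.3 -61.6  47.5] rad 28.5 ang 124.9 F [1.  1.  0.2] q [-0.06  0.26  1.78  0.    1.1  -0.34]
rot [-0.2 -0.1  0.2]
118 [-0.4  4.1  1. ]
108 [1.4 8.3 0.9]
98 [ 2.4 12.7  0.9]
88 [ 2.6 17.2  0.9]
78 [ 2.  21.7  0.9]
68 [ 0.7 26.   0.9]
58 [-1.4 30.1  0.9]
48 [-4.1 33.7  0.9]
38 [-7.4 36.8  0.9]
28 [-11.3  39.2   0.8]
18 [-15.4  41.    0.8]
8 [-19.8  42.    0.8]
-2 [-24.4  42.2   0.8]
-12 [-28.9  41.7   0.8]
```

Call:
play_rows([
  {"dx":-0.001,"dy":0.004,"dz":0.001,"wx":0,"wy":0,"wz":0,"claw":0},
  {"dx":0.001,"dy":0.008,"dz":0.001,"wx":0,"wy":0,"wz":0,"claw":0},
  {"dx":0.002,"dy":0.0125,"dz":0.001,"wx":0,"wy":0,"wz":0,"claw":0},
  {"dx":0.0025,"dy":0.017,"dz":0.001,"wx":0,"wy":0,"wz":0,"claw":0},
  {"dx":0.002,"dy":0.0215,"dz":0.001,"wx":0,"wy":0,"wz":0,"claw":0},
  {"dx":0.0005,"dy":0.026,"dz":0.001,"wx":0,"wy":0,"wz":0,"claw":0},
  {"dx":-0.0015,"dy":0.03,"dz":0.001,"wx":0,"wy":0,"wz":0,"claw":0},
  {"dx":-0.004,"dy":0.0335,"dz":0.001,"wx":0,"wy":0,"wz":0,"claw":0},
  {"dx":-0.0075,"dy":0.037,"dz":0.001,"wx":0,"wy":0,"wz":0,"claw":0},
  {"dx":-0.0115,"dy":0.039,"dz":0.001,"wx":0,"wy":0,"wz":0,"claw":0},
  {"dx":-0.0155,"dy":0.041,"dz":0.001,"wx":0,"wy":0,"wz":0,"claw":0},
  {"dx":-0.02,"dy":0.042,"dz":0.001,"wx":0,"wy":0,"wz":0,"claw":0},
])

```text
t: 16.02
tool_pos: [0.6224, 0.0325, 0.0475]
ee_rot: [-0.0, 0.605, 0.796, 0.0]
ft_force: [-0.7, 1.6, 0.0]
grip_width: 0.006
```

```bash
python3 orb.py .026 .07 8 10 14; python3 view.py l
```

```text
t 16.02 fix [ 27.3 -83.3  47.5] rad 27.3 ang 3.5 F [-0.7  1.6  0. ] q [-0.07  0.36  1.65  0.    1.13 -0.35]
rot [ 0.  -0.   0.1]
8 [ 2.  -1.5  1. ]
-2 [-2.6 -1.3  1. ]
-12 [-7.1 -1.9  1. ]
-22 [-11.4  -3.2   1. ]
-32 [-15.4  -5.3   1. ]
-42 [-19.  -8.   1.]
-52 [-22.1 -11.3   1. ]
-62 [-24.6 -15.1   1. ]
-72 [-26.4 -19.3   1. ]
-82 [-27.4 -23.7   1. ]
-92 [-27.6 -28.2   1. ]
-102 [-27.  -32.7   1. ]
-112 [-25.7 -37.1   1. ]
-122 [-23.6 -41.1   1. ]
```

View pics/side_l.png

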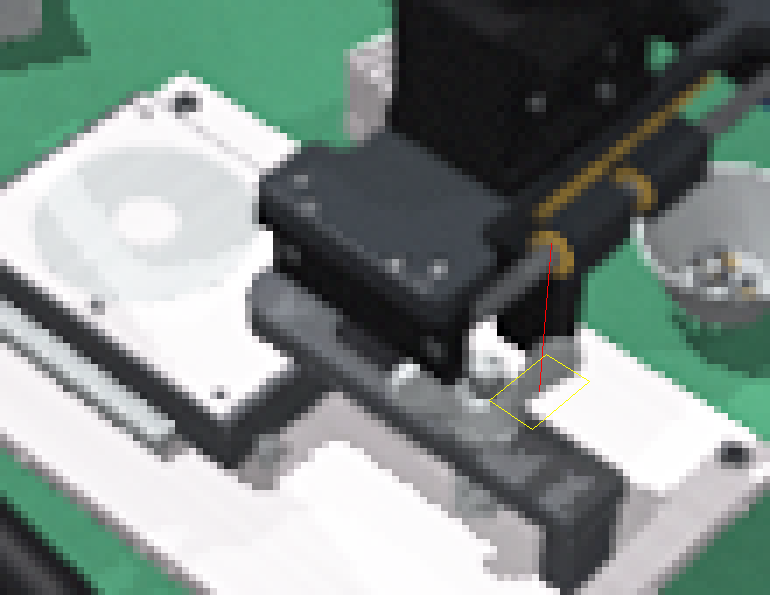

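Call:
play_rows([
  {"dx":-0.0026,"dy":-0.0013,"dz":0.001,"wx":0,"wy":0,"wz":0,"claw":0},
  {"dx":-0.007,"dy":-0.002,"dz":0.001,"wx":0,"wy":0,"wz":0,"claw":0},
  {"dx":-0.0115,"dy":-0.003,"dz":0.001,"wx":0,"wy":0,"wz":0,"claw":0},
  {"dx":-0.0155,"dy":-0.0055,"dz":0.001,"wx":0,"wy":0,"wz":0,"claw":0},
  {"dx":-0.019,"dy":-0.008,"dz":0.001,"wx":0,"wy":0,"wz":0,"claw":0},
  {"dx":-0.022,"dy":-0.0115,"dz":0.001,"wx":0,"wy":0,"wz":0,"claw":0},
  {"dx":-0.0245,"dy":-0.015,"dz":0.001,"wx":0,"wy":0,"wz":0,"claw":0},
  {"dx":-0.0265,"dy":-0.0195,"dz":0.001,"wx":0,"wy":0,"wz":0,"claw":0},
  {"dx":-0.0275,"dy":-0.0235,"dz":0.001,"wx":0,"wy":0,"wz":0,"claw":0},
  {"dx":-0.0275,"dy":-0.028,"dz":0.001,"wx":0,"wy":0,"wz":0,"claw":0},
  {"dx":-0.027,"dy":-0.0325,"dz":0.001,"wx":0,"wy":0,"wz":0,"claw":0},
  {"dx":-0.0255,"dy":-0.037,"dz":0.001,"wx":0,"wy":0,"wz":0,"claw":0},
])

```text
t: 17.12
tool_pos: [0.5929, -0.0022, 0.0467]
ee_rot: [0.0, 0.605, 0.796, -0.0]
ft_force: [0.8, 0.3, -0.3]
grip_width: 0.001
```

```bash
python3 orb.py .026 .07 -112 10 14; python3 view.py m side
```

```text
t 17.12 fix [ -10.4 -108.9   46.7] rad 26.1 ang -113.6 F [ 0.8  0.3 -0.3] q [-0.14  0.3   1.74 -0.    1.11 -0.41]
rot [0.  0.  0.1]
-112 [-0.2  0.7  0.2]
-122 [ 1.8 -3.3  0.2]
-132 [ 4.6 -6.9  0.2]
-142 [  7.9 -10.    0.2]
-152 [ 11.7 -12.5   0.2]
-162 [ 15.9 -14.3   0.2]
-172 [ 20.3 -15.3   0.2]
-182 [ 24.8 -15.5   0.2]
-192 [ 29.3 -14.9   0.2]
-202 [ 33.6 -13.6   0.2]
-212 [ 37.7 -11.6   0.2]
-222 [41.3 -8.8  0.2]
-232 [44.4 -5.5  0.2]
-242 [46.9 -1.7  0.2]
```

View pics/side_m.png

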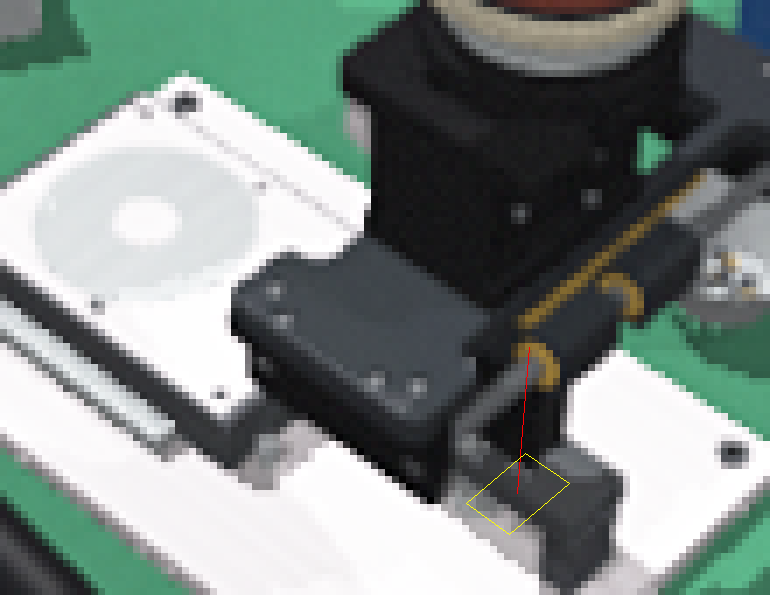

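Call:
play_rows([
  {"dx":0.002,"dy":-0.0033,"dz":0,"wx":0,"wy":0,"wz":0,"claw":0},
  {"dx":0.0045,"dy":-0.007,"dz":0,"wx":0,"wy":0,"wz":0,"claw":0},
  {"dx":0.008,"dy":-0.01,"dz":0,"wx":0,"wy":0,"wz":0,"claw":0},
  {"dx":0.0115,"dy":-0.0125,"dz":0,"wx":0,"wy":0,"wz":0,"claw":0},
  {"dx":0.016,"dy":-0.0145,"dz":0,"wx":0,"wy":0,"wz":0,"claw":0},
  {"dx":0.0205,"dy":-0.0155,"dz":0,"wx":0,"wy":0,"wz":0,"claw":0},
])

```text
t: 17.67
tool_pos: [0.5723, 0.014, 0.0465]
ee_rot: [-0.0, 0.605, 0.796, -0.0]
ft_force: [1.0, -2.3, -0.1]
grip_width: 0.006
```

```bash
python3 orb.py .026 .07 -172 10 14; python3 view.py n
```

```text
t 17.67 fix [-26.  -87.9  46.5] rad 26.1 ang -173.7 F [ 1.  -2.3 -0.1] q [-0.11  0.25  1.79 -0.    1.1  -0.38]
rot [-0.   0.   0.1]
-172 [-0.8  0.2 -0. ]
-182 [ 3.8 -0.  -0. ]
-192 [ 8.3  0.5 -0. ]
-202 [12.6  1.9 -0. ]
-212 [16.6  3.9 -0. ]
-222 [20.2  6.7 -0. ]
-232 [23.3 10.  -0. ]
-242 [25.8 13.8 -0. ]
-252 [27.6 18.  -0. ]
-262 [28.6 22.4 -0. ]
-272 [28.8 26.9 -0. ]
-282 [28.2 31.4 -0. ]
-292 [26.9 35.7 -0. ]
-302 [24.8 39.8 -0. ]
```

View pics/side_n.png

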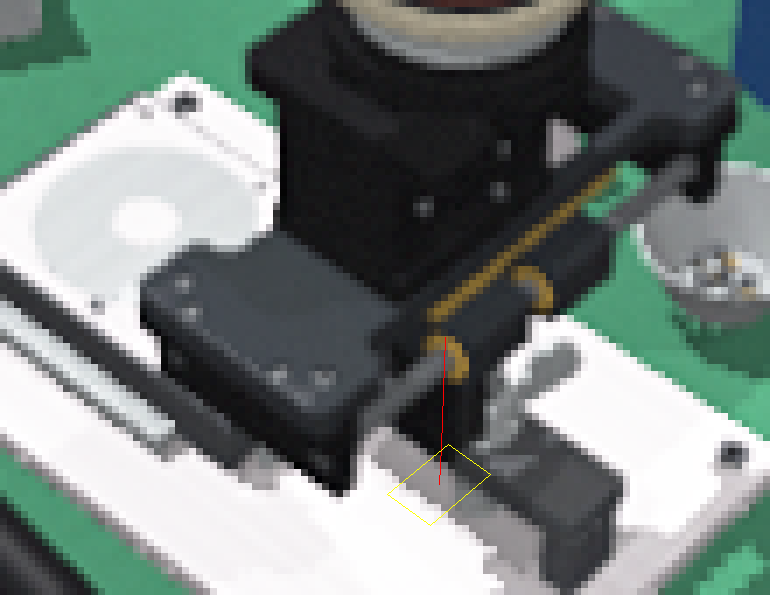

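View pics/top_n_raw.png

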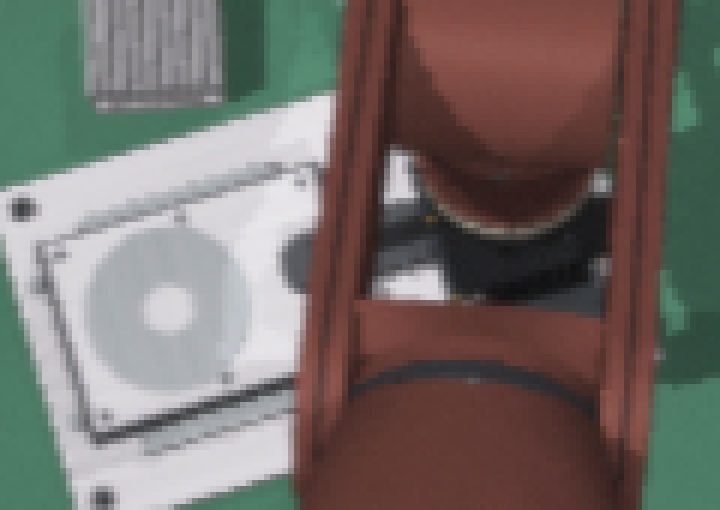

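Call:
play_rows([
  {"dx":0.004,"dy":0,"dz":0,"wx":0,"wy":0,"wz":0,"claw":0},
  {"dx":0.0085,"dy":0.0005,"dz":0,"wx":0,"wy":0,"wz":0,"claw":0},
  {"dx":0.0125,"dy":0.002,"dz":0,"wx":0,"wy":0,"wz":0,"claw":0},
  {"dx":0.0165,"dy":0.004,"dz":0,"wx":0,"wy":0,"wz":0,"claw":0},
])

```text
t: 18.1
tool_pos: [0.5719, 0.0313, 0.0464]
ee_rot: [-0.0, 0.605, 0.796, -0.0]
ft_force: [0.0, -1.4, -0.4]
grip_width: 0.006
```

```bash
python3 orb.py .026 .069 -212 10 10
```

```text
t 18.1 fix [-21.7 -71.   46.4] rad 25.8 ang 147.3 F [ 0.  -1.4 -0.4] q [-0.08  0.26  1.79  0.    1.1  -0.35]
rot [-0.  -0.   0.1]
-212 [-0.2 -0.3  0.9]
-222 [3.4 2.4 0.9]
-232 [6.5 5.7 0.9]
-242 [9.  9.5 0.8]
-252 [10.7 13.7  0.8]
-262 [11.8 18.1  0.8]
-272 [12.  22.6  0.8]
-282 [11.4 27.1  0.8]
-292 [10.1 31.5  0.8]
-302 [ 8.  35.5  0.8]
```

Call:
play_rows([
  {"dx":0.0035,"dy":0.0025,"dz":0.001,"wx":0,"wy":0,"wz":0,"claw":0},
  {"dx":0.0065,"dy":0.0055,"dz":0.001,"wx":0,"wy":0,"wz":0,"claw":0},
  {"dx":0.009,"dy":0.0095,"dz":0.001,"wx":0,"wy":0,"wz":0,"claw":0},
  {"dx":0.011,"dy":0.0135,"dz":0.001,"wx":0,"wy":0,"wz":0,"claw":0},
])

```text
t: 18.43
tool_pos: [0.5821, 0.0454, 0.0453]
ee_rot: [-0.0, 0.605, 0.796, -0.0]
ft_force: [-2.4, -2.5, -0.4]
grip_width: 0.002
```

```bash
python3 orb.py .026 .069 -252 10 10
```

```text
t 18.43 fix [ -8.1 -60.2  45.3] rad 26.1 ang 108.2 F [-2.4 -2.5 -0.4] q [-0.06  0.28  1.76 -0.    1.1  -0.33]
rot [-0.1 -0.   0.1]
-252 [-0.1  0.1 -0.2]
-262 [ 0.9  4.5 -0.2]
-272 [ 1.2  9.  -0.2]
-282 [ 0.6 13.5 -0.3]
-292 [-0.7 17.9 -0.3]
-302 [-2.8 21.9 -0.3]
-312 [-5.5 25.5 -0.3]
-322 [-8.8 28.6 -0.3]
-332 [-12.7  31.1  -0.3]
-342 [-16.8  32.8  -0.3]
```

Call:
play_rows([
  {"dx":0.001,"dy":0.0045,"dz":0,"wx":0,"wy":0,"wz":0,"claw":0},
  {"dx":0.001,"dy":0.009,"dz":0,"wx":0,"wy":0,"wz":0,"claw":0},
  {"dx":0.0005,"dy":0.0135,"dz":0,"wx":0,"wy":0,"wz":0,"claw":0},
])

```text
t: 18.68
tool_pos: [0.5953, 0.0495, 0.0453]
ee_rot: [-0.0, 0.605, 0.796, -0.0]
ft_force: [-1.5, 0.5, -0.3]
grip_width: 0.007
```

```bash
python3 orb.py .026 .069 -282 10 10; python3 view.py o side
```

```text
t 18.68 fix [  5.7 -59.7  45.3] rad 25.9 ang 77.4 F [-1.5  0.5 -0.3] q [-0.05  0.31  1.72  0.    1.11 -0.32]
rot [-0.  -0.   0.1]
-282 [ 0.1 -0.3 -0.2]
-292 [-1.2  4.1 -0.2]
-302 [-3.3  8.1 -0.2]
-312 [-6.  11.7 -0.2]
-322 [-9.3 14.8 -0.2]
-332 [-13.1  17.3  -0.2]
-342 [-17.3  19.   -0.2]
-352 [-21.7  20.   -0.3]
-362 [-26.3  20.3  -0.3]
-372 [-30.8  19.7  -0.3]
```

View pics/side_o.png

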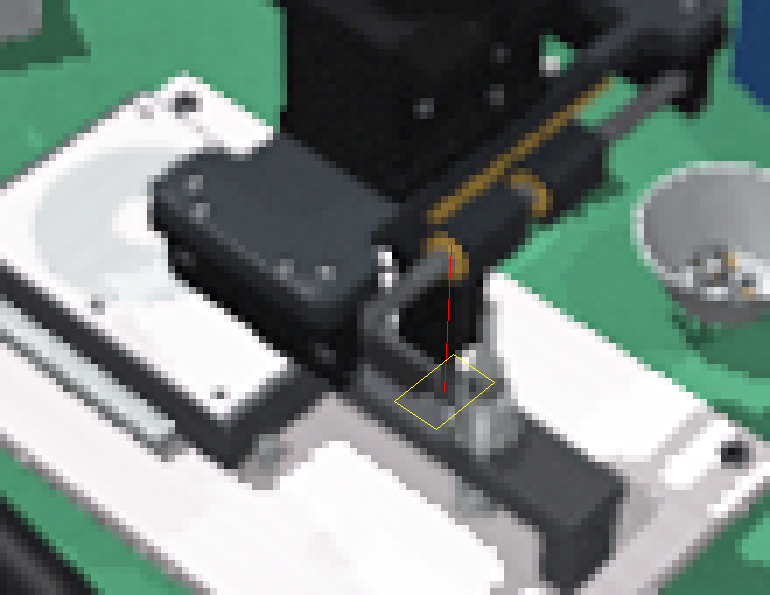

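Call:
play_rows([
  {"dx":-0.001,"dy":0.004,"dz":0,"wx":0,"wy":0,"wz":0,"claw":0},
  {"dx":-0.0035,"dy":0.008,"dz":0,"wx":0,"wy":0,"wz":0,"claw":0},
  {"dx":-0.006,"dy":0.0115,"dz":0,"wx":0,"wy":0,"wz":0,"claw":0},
])

```text
t: 18.98
tool_pos: [0.6085, 0.0465, 0.0456]
ee_rot: [0.0, 0.605, 0.796, 0.0]
ft_force: [-0.2, 0.4, 0.1]
grip_width: 0.002
```

```bash
python3 orb.py .026 .069 -312 10 10
```

```text
t 18.98 fix [ 17.5 -66.2  45.6] rad 25.7 ang 47.0 F [-0.2  0.4  0.1] q [-0.05  0.34  1.69  0.    1.12 -0.32]
rot [ 0.  -0.   0.1]
-312 [ 0.5 -0.1  0.1]
-322 [-2.8  2.9  0.1]
-332 [-6.6  5.4  0.1]
-342 [-10.8   7.2   0.1]
-352 [-15.2   8.2   0.1]
-362 [-19.8   8.4   0.1]
-372 [-24.3   7.9   0.1]
-382 [-28.6   6.5   0.1]
-392 [-32.6   4.5   0.1]
-402 [-36.2   1.7   0.1]
```

Call:
play_rows([
  {"dx":-0.003,"dy":0.003,"dz":0,"wx":0,"wy":0,"wz":0,"claw":0},
  {"dx":-0.0065,"dy":0.0055,"dz":0,"wx":0,"wy":0,"wz":0,"claw":0},
  {"dx":-0.011,"dy":0.007,"dz":0,"wx":0,"wy":0,"wz":0,"claw":0},
])

```text
t: 19.23
tool_pos: [0.6152, 0.0413, 0.045]
ee_rot: [-0.004, 0.605, 0.796, 0.001]
ft_force: [-14.2, 23.2, 8.4]
grip_width: 0.007
```

```bash
python3 orb.py .026 .069 -342 10 10; python3 view.py p
```

```text
t 19.23 fix [ 22.7 -72.9  45. ] rad 25.7 ang 28.0 F [-14.2  23.2   8.4] q [-0.06  0.36  1.67  0.01  1.13 -0.34]
rot [-0.2 -0.5  0. ]
-342 [-4.   2.  -0.5]
-352 [-8.4  3.1 -0.5]
-362 [-13.    3.3  -0.6]
-372 [-17.5   2.7  -0.6]
-382 [-21.8   1.4  -0.6]
-392 [-25.8  -0.6  -0.7]
-402 [-29.5  -3.4  -0.7]
-412 [-32.5  -6.7  -0.7]
-422 [-35.  -10.5  -0.7]
-432 [-36.8 -14.7  -0.7]
```

View pics/side_p_raw.png

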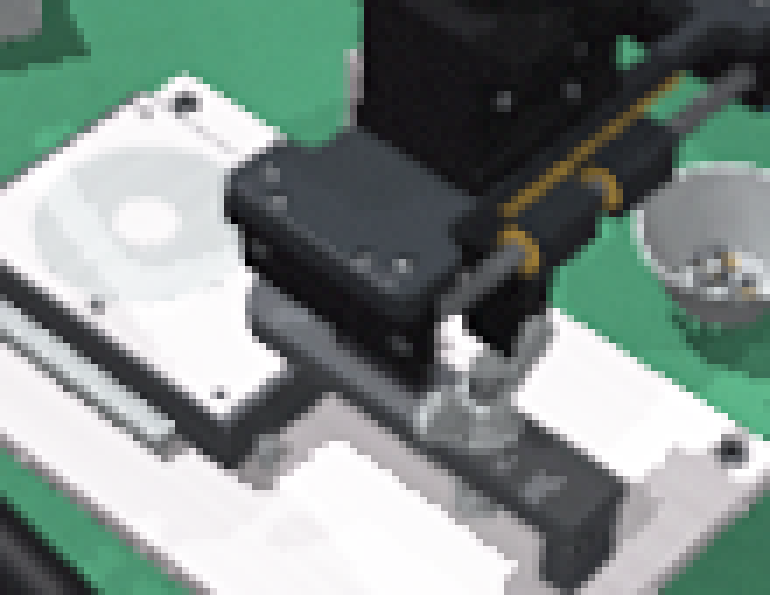

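View pics/top_p_raw.png

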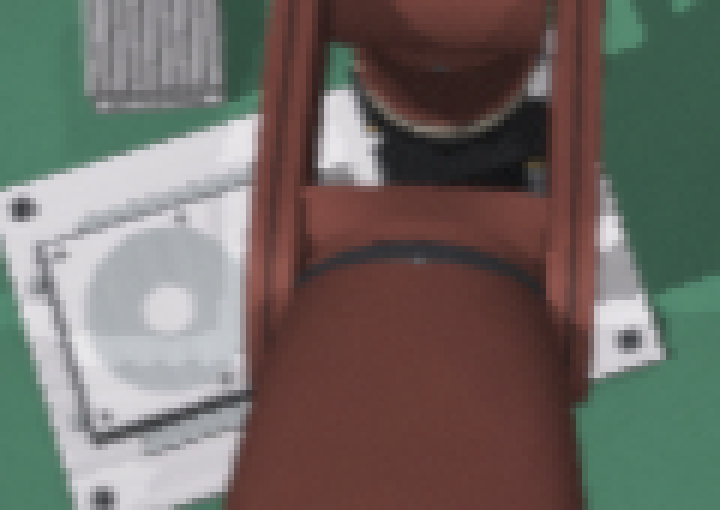

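Call:
play_rows([
  {"dx":0.002,"dy":-0.001,"dz":0,"wx":0,"wy":0,"wz":0,"claw":0},
  {"dx":0.003,"dy":-0.001,"dz":0,"wx":0,"wy":0,"wz":0,"claw":0},
  {"dx":0.003,"dy":-0.001,"dz":0,"wx":0,"wy":0,"wz":0,"claw":0},
])

```text
t: 19.58
tool_pos: [0.6146, 0.0423, 0.0455]
ee_rot: [-0.002, 0.605, 0.796, 0.0]
ft_force: [-6.9, 7.2, 3.3]
grip_width: 0.006
```

```bash
python3 orb.py .026 .069 -342 10 2
```

```text
t 19.58 fix [ 22.4 -71.8  45.5] rad 26.0 ang 30.6 F [-6.9  7.2  3.3] q [-0.06  0.35  1.67  0.    1.12 -0.33]
rot [-0.1 -0.2  0.1]
-342 [-5.2  2.4 -0. ]
-352 [-9.6  3.4 -0. ]
```

Call:
play_rows([
  {"dx":-0.0015,"dy":0.0005,"dz":0,"wx":0,"wy":0,"wz":0,"claw":0},
  {"dx":-0.003,"dy":0.001,"dz":0,"wx":0,"wy":0,"wz":0,"claw":0},
  {"dx":-0.003,"dy":0.001,"dz":0,"wx":0,"wy":0,"wz":0,"claw":0},
  {"dx":-0.003,"dy":0.001,"dz":0,"wx":0,"wy":0,"wz":0,"claw":0},
])

```text
t: 19.92
tool_pos: [0.6149, 0.0419, 0.0452]
ee_rot: [-0.004, 0.605, 0.796, 0.001]
ft_force: [-10.4, 15.1, 7.4]
grip_width: 0.005
```

```bash
python3 orb.py .026 .069 -342 10 2
```

```text
t 19.92 fix [ 22.5 -72.3  45.2] rad 25.8 ang 29.4 F [-10.4  15.1   7.4] q [-0.06  0.35  1.67  0.01  1.13 -0.34]
rot [-0.2 -0.4  0.1]
-342 [-4.7  2.2 -0.3]
-352 [-9.1  3.2 -0.3]
```

Call:
play_rows([
  {"dx":0.004,"dy":-0.001,"dz":0,"wx":0,"wy":0,"wz":0,"claw":0},
  {"dx":0.012,"dy":-0.001,"dz":0,"wx":0,"wy":0,"wz":0,"claw":0},
  {"dx":0.014,"dy":-0.001,"dz":-0.02,"wx":0,"wy":0,"wz":0,"claw":0},
  {"dx":0.014,"dy":-0.001,"dz":-0.05,"wx":0,"wy":0,"wz":0,"claw":0},
  {"dx":0.04,"dy":-0.01,"dz":-0.06,"wx":0,"wy":0,"wz":0,"claw":0},
  {"dx":0.08,"dy":-0.02,"dz":-0.06,"wx":0,"wy":0,"wz":0,"claw":0},
  {"dx":0.12,"dy":-0.03,"dz":-0.06,"wx":0,"wy":0,"wz":0,"claw":0},
  {"dx":0.16,"dy":-0.04,"dz":-0.06,"wx":0,"wy":0,"wz":0,"claw":0},
  {"dx":0.2,"dy":-0.05,"dz":-0.06,"wx":0,"wy":0,"wz":0,"claw":0},
  {"dx":0.24,"dy":-0.06,"dz":-0.06,"wx":0,"wy":0,"wz":0,"claw":0},
  {"dx":0.24,"dy":-0.06,"dz":-0.06,"wx":0,"wy":0,"wz":0,"claw":0},
])

```text
t: 20.83
tool_pos: [0.4924, 0.2585, 0.106]
ee_rot: [-0.001, 0.603, 0.798, 0.001]
ft_force: [-0.1, -0.3, -0.5]
grip_width: 0.006
```

```bash
python3 orb.py .026 .069 -342 10 1; python3 view.py r
python3 - <<'E'
from h import *
for n,o,sc,f in (('top',(200,170),6,'pics/top_r_raw.png'),('side',(230,160),7,'pics/side_r_raw.png')):
    im=cv2.imread(f)
    def pl(p,col,cl=True): cv2.polylines(im,[np.int32((proj(n,fx(P,p))-o+.5)*sc)],cl,col,1)
    a=np.linspace(np.pi,0,9)
    pl([[-.015,-.135,.0515],[-.015,.005,.0515]]+[[.015*np.cos(t),.005+.015*np.sin(t),.0515] for t in a]+[[.015,-.135,.0515]],(0,255,255))
    pl([[-.0508,-.0135,.038],[.0508,-.0135,.038],[.0508,.1335,.038],[-.0508,.1335,.038]],(255,0,0))
    cv2.imwrite(f'pics/{n}_rov.png',im)
for ph in (-30,-20,-10,0,10,20,30):
    c,s=np.cos(np.radians(ph)),np.sin(np.radians(ph))
    L=fx(P,[[.033*c,-.085+.033*s,.0745],[-.033*c,-.085-.033*s,.0745]])
    print(ph,((proj('top',L)-[200,170]+.5)*6).round().tolist(),((proj('side',L)-[230,160]+.5)*7).round().tolist())
E
```

```text
t 20.83 fix [-37.8 169.2 106. ] rad 257.0 ang 98.5 F [-0.1 -0.3 -0.5] q [0.34 0.14 1.8  0.   1.2  0.06]
rot [ 0.  -0.2  0.4]
-342 [-246.7   60.9   59.8]
-30 [[503.0, 134.0], [472.0, 263.0]] [[585.0, 361.0], [395.0, 403.0]]
-20 [[491.0, 132.0], [484.0, 265.0]] [[578.0, 349.0], [402.0, 415.0]]
-10 [[479.0, 132.0], [496.0, 265.0]] [[568.0, 338.0], [411.0, 426.0]]
0 [[468.0, 135.0], [508.0, 262.0]] [[556.0, 329.0], [423.0, 436.0]]
10 [[457.0, 139.0], [519.0, 258.0]] [[542.0, 321.0], [438.0, 445.0]]
20 [[447.0, 145.0], [529.0, 252.0]] [[526.0, 315.0], [454.0, 451.0]]
30 [[438.0, 153.0], [538.0, 244.0]] [[510.0, 311.0], [471.0, 455.0]]
```

View pics/side_r_raw.png

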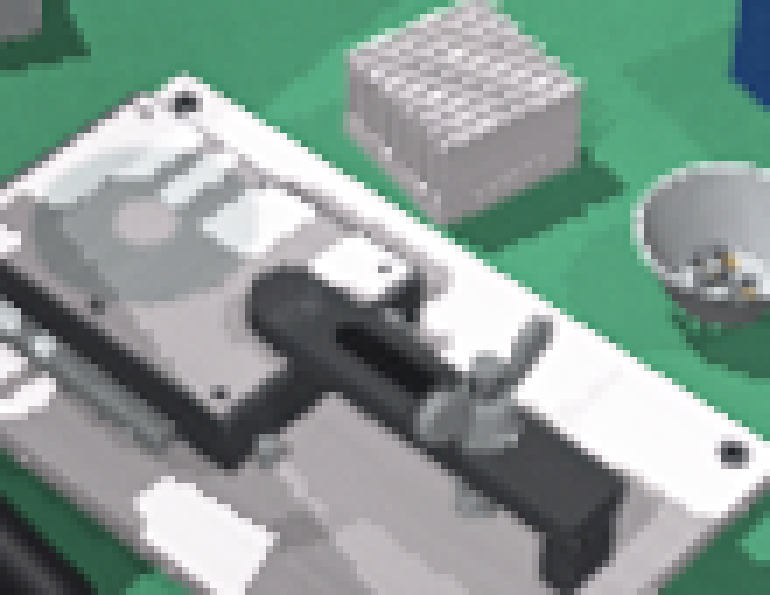

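View pics/top_r_raw.png

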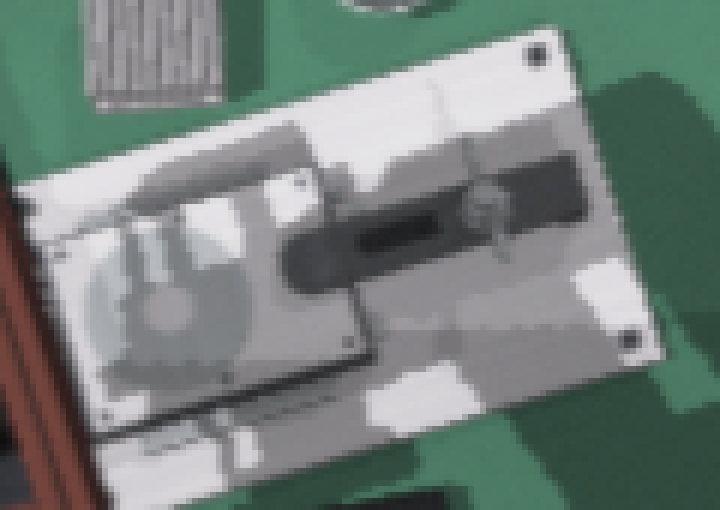

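View pics/top_rov.png

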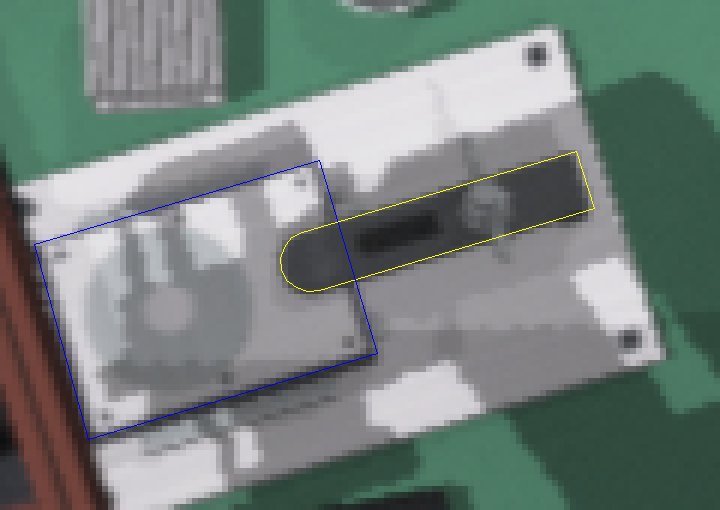

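View pics/side_rov.png

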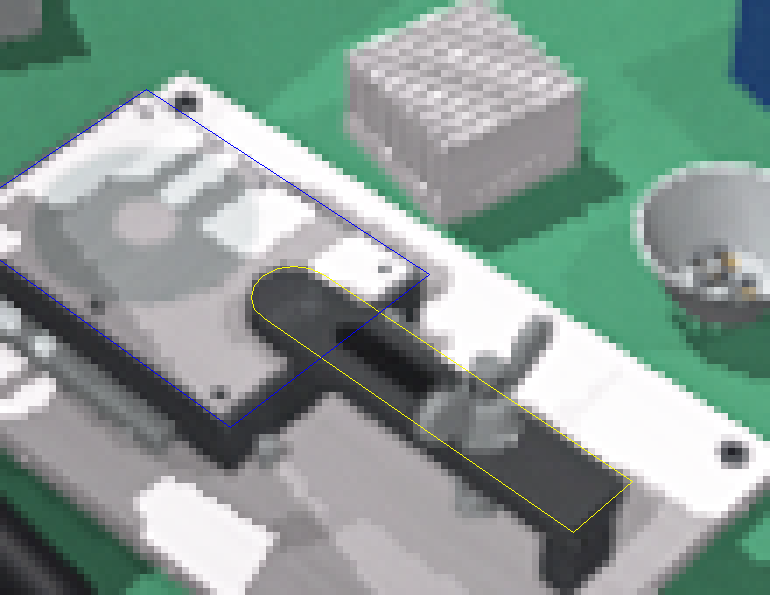

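```bash
python3 -c "
from bench import *
print(observe()['ft_force'], sign_off())"
```

```text
the job is handed in; nothing more can be done
[-0.18269825 -0.49686907 -0.41016382] None
```

The drive is clamped and the job is handed in, at about 21 s of the 72 s allowed.

- **Strap:** I pushed its flank round with the shut fingertips until it met the stop pin, where the push built up to about 6 N. An outline of the strap at 0 rad and tight height fits both final pictures.
- **Wing nut:** I drove one wing clockwise with the fingertip for about 6.9 rad. This was one continuous sweep round the stud, pausing to check, rather than separate lifted strokes. It then stopped firmly at about 28 N. Easing off and pushing again gave only springy movement and no further turn, so it is at its stop. The last picture shows the wings within a few degrees of the fixture's x axis.
- **Drive and parts:** the drive still matches its nest outline, and I saw nothing else move. When I handed in, the arm was clear and touching nothing, with only noise on the force reading.

**What did not go as expected:**
- The real fingertips end about 23 mm short of the stated tool point. My first push therefore passed over the strap without touching it.
- I found the offset by touching the bench beside the fixture, which gave about 31 N on contact. I corrected for it in every move after that.
- The wing nut's angle comes only from pictures and the finger's position, so it is good to about 0.1 rad.

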